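Load the wire saw with specimen magazines and a wire spool

ROBOT

A 6-joint arm with a two-finger parallel gripper is mounted at the origin on the work surface. World frame = base frame: x ahead of the robot, y to its left, z up, the work surface at z = 0. Lengths are in mm, angles in rad, forces in N, time in s.
With the tool pointing down it reaches from about 300 to 825 mm from the base axis. Payload 5.4 kg.
Tool frame: the origin (TCP) lies midway between the tips of the shut fingers; the grasp point (between the pads) lies 19 mm behind it; z points along the fingers, y is the line along which they close (so a half turn about z gives the same grasp; the last joint's range is limited). The gripper opens to 92 mm and grips with 3 to 60 N. Pads are 20 mm wide; open, the fingers measure 128 mm over their backs; the gripper's body (75 mm by 189 mm) begins 69 mm behind the grasp point.
Start: joints at [-1.313, 0.158, 1.597, -0, 1.386, -0.21], TCP at [259.256, -513.218, 214.601] pointing down, gripper open.
Joint ranges: [-2.91, 2.91], [-0.94, 2.29], [0.18, 2.7], [-1.29, 4.43], [0.17, 2.64], [-3, 3]. Speed limits (rad/s): [2.57, 2.57, 3.14, 3.14, 3.14, 3.14].

INTERFACE

Orientations are given as a rotation vector (axis times angle).
In Python, from station import read_state, camera, camera_params, order gives the robot as it stands. The module is installed in compiled form; this text tells all that it offers.
- The arm moves only by the tool drive_tool, never from a script. Its argument "rows" is a list that holds one entry, the list of rows, each a list of 7 numbers: the shift along the tool's x, y, z normalised to -1 to 1, where 1 is 150 mm, then the turn, a rotation vector about the tool's x, y, z normalised to -1 to 1, where 1 is 90 degrees, then the closure, from 0 (fully open) to 1 (shut). In form: [[[tx, ty, tz, ax, ay, az, claw], ...]]. A call has 1 to 20 rows; each row is the pose to reach, as a shift and turn from the pose commanded when the call began, along the tool's axes at that moment; what a row does not reach only later rows make up. A row lasts 1/10 s, in which the tool goes at most 50 mm and 8.59 degrees, less where a joint would pass 70% of its speed; a pose out of reach is approached as far as the arm can. A call with a number of a shift or a turn outside -1 to 1 is refused whole. A call with a gripper value outside its range is refused whole. The fingers move at their own pace and stop on an object; "force" is the grip in N (left out, the last holds). Time passes only in rows, so rows that repeat a pose let the fingers close. It gives the time, the measured TCP pose, the force, the opening and the grip force at its end, in the units of the state.
- read_state(): the state, without advancing time (a new reading comes with each control period).
- camera(name): name is "scene" or "top"; returns the picture (384x512x3 uint8, blue, green, red); there is no depth.
- camera_params(name): a dict with "vertical_fov" (degrees; the focal length in pixels is half the picture's height over the tangent of half this angle, whatever the lens; pixels are square), "cx", "cy" (the principal point, pixels), "k1" (the pictures are not rectified: a ray, as slopes to the right and down, at radius r is drawn at 1 + k1 r^2 times it, then the intrinsics apply), "position" and "attitude" of the camera in the world. Camera axes: x right, y down, z forward; pixel columns grow to the right and rows downward; lengths in mm; the calibration is good to about 2 mm. A picture is of the moment at which its call begins. camera_params takes no time and is no camera call.
- order.close_job(): hands the job in; it is judged then, once.
The state is a dict: "t": time; "qpos": joint angles; "joint_velocities": joint speeds; "tau": joint torques, N m; "position": TCP position; "tool_rot": TCP orientation; "force": force on the tool from outside, world axes, zero at the start; "wrist_torque": the same for the moment, N m; "gripper_width": finger opening in mm; "gripper_force": force on a finger pad.
Only numpy, scipy, OpenCV 4.12 (cv2) and the standard library are available. Lean on these libraries where they do the work, as an engineer would, in place of code of your own. Each camera call takes 0.05 s, during which the arm holds its last target. There are 200 camera calls.

TASK

Get the wire saw ready: turn the rack's cam latch a quarter turn and lower the clear front panel, then take every yellow magazine out of the rack - tip it forward by its top edge until it leans on the lowered panel, grip it there and lift it out - and stand it upright on the floor of a bay of the blue feed tray, one to a bay. Put the wire spool down over the saw's upright spindle until it sits on the dark seat, and finally close the panel fully and turn the latch back to lock it. Leave the grey magazines in their slots and don't disturb the other things on the bench.

Things in the scene. Friction and masses are not known exactly. Their poses are not given: they have to be found in the camera images.
- rack: fixed rack of five slots for upright magazines. Origin on the bench below the front of the middle slot; x from the open front to the back, y along the row, z up. Slots at y = -92, -46, 0, 46, 92, each 42 wide between 4 thick aluminium dividers (x 5 to 93, top z 180). Floor at z 12, back rails at x 93. A magazine at home has its spine at about x 0, its centre at x 43
- rack_sill (a point): mid-length top edge of the sill in front of the slots (at x -2, z 20 of the rack; the sill is 6 thick and runs along the rack's y). It stops magazines from sliding straight out; tipped forward they pivot about it. Axes as the rack's
- rack_hood (a point): middle of the front lower edge of the clear hood over the back half of the slots (x 50, z 206 of the rack; it reaches back to x 97, top z 214). It keeps magazines from being lifted straight out but lets them tip forward. Between ridge and hood 42 mm of each top lies open from above. Axes as the rack's
- panel (a joint): angle of the rack's clear drop-front panel (240 wide, 155 tall, 6 thick): 0 closed, upright; grows as its top swings down towards the robot, to a stop at 0.58 rad. Stiff hinge (0.22 N m): stays where left. The locked latch's tongue, 5 mm in front of it, blocks it. Tipped magazines lean on the fully lowered panel at about 0.65 rad from vertical and stay there
- panel_tab (a point): grip point of the red tab at mid-width near the top of the panel's front: a fin 12 thick (rack's y), 30 out from the panel, 42 tall; the point is 20 in front of the panel's middle plane, 18 below the fin's top. Axes as the rack's when closed; turns with the panel
- panel_hinge (a point): middle of the panel's hinge line, which runs along the rack's y. The closed panel stands straight above it
- latch (a joint): angle of the cam latch: 0 locked (tongue along the rack's y, in front of the panel's end); grows counter-clockwise seen from above to 1.571, released (tongue to the rack's -x). Friction 0.04 N m: stays where left
- latch_grip (a point): grip point of the black latch knob, on its vertical axis: the grip bar is 11 thick, 40 long, 36 tall, its top 12 above this point, its length along this point's y. It stands on a post 34 square and 148 high at x -26, y -157 of the rack
- mag_a: a yellow specimen magazine to be loaded (None if absent): closed box 85 deep (x) x 39 thick (y) x 170 tall (z), about 0.28 kg. Origin: centre of its underside; z up its height, -x out of its spine (narrow face with white label, facing the robot in the rack). On top, at the spine edge, a finger ridge 8 deep (x -42.5 to -34.5) x 20 wide x 12 high; flat behind it
- mag_b: a yellow specimen magazine to be loaded (None if absent): closed box 85 deep (x) x 39 thick (y) x 170 tall (z), about 0.28 kg. Origin: centre of its underside; z up its height, -x out of its spine (narrow face with white label, facing the robot in the rack). On top, at the spine edge, a finger ridge 8 deep (x -42.5 to -34.5) x 20 wide x 12 high; flat behind it
- mag_c: a yellow specimen magazine to be loaded (None if absent): closed box 85 deep (x) x 39 thick (y) x 170 tall (z), about 0.28 kg. Origin: centre of its underside; z up its height, -x out of its spine (narrow face with white label, facing the robot in the rack). On top, at the spine edge, a finger ridge 8 deep (x -42.5 to -34.5) x 20 wide x 12 high; flat behind it
- grey_a: a grey magazine of the same shape and frame as the yellow ones; it stays in its slot in the rack
- grey_b: a grey magazine of the same shape and frame as the yellow ones; it stays in its slot in the rack
- bay_1 (a point): centre of the floor of bay 1 of the saw's fixed blue feed tray, 10 above the bench. Three bays in a row along the point's y, 84 apart (bay 1 at the -y end, nearest the rack), each 105 long (x) and 60 wide (y), walls 40 above the floor; a magazine stands with its 85 side along x. Axes: z up, x, y along the tray
- bay_2 (a point): centre of the floor of bay 2 of the saw's fixed blue feed tray, 10 above the bench. Three bays in a row along the point's y, 84 apart (bay 1 at the -y end, nearest the rack), each 105 long (x) and 60 wide (y), walls 40 above the floor; a magazine stands with its 85 side along x. Axes: z up, x, y along the tray
- bay_3 (a point): centre of the floor of bay 3 of the saw's fixed blue feed tray, 10 above the bench. Three bays in a row along the point's y, 84 apart (bay 1 at the -y end, nearest the rack), each 105 long (x) and 60 wide (y), walls 40 above the floor; a magazine stands with its 85 side along x. Axes: z up, x, y along the tray
- spindle_foot (a point): centre of the dark round seat (60 across, top 20 above the bench) at the foot of the saw's upright steel spindle, which is fixed to the same saw as the tray: 13 in diameter, 60 tall above the seat, its last 10 tapering to 6
- spool: loose spool of copper-coloured wire with black ends, standing on the bench: 50 in diameter, 40 tall, with a through hole 18 in diameter, 0.12 kg. Origin: centre of its underside, z along the hole
- bottle: bystander: green bottle, 64 in diameter, 190 tall
- jar: bystander: white jar, 64 in diameter, 75 tall
- slab: bystander: grey stone slab 100 x 85 x 32
- block: bystander: small brown block 45 x 40 x 28
- driver: bystander: screwdriver lying on the bench; its x runs along it
Not all that is in view belongs to the job. What is shaped like the mag_a but orange is not meant. What is shaped like the mag_b but purple is not meant.

How it is judged:
By the outcome, as a careful person would: the job done as asked, in the order asked, and still so for the second after the job is handed in, with the robot touching nothing.
Of mag_a, mag_b, mag_c only 2 to 3 are there at a start; the rules pass over those that are not, and their reading is None.
At some moment in a run one of spool may be knocked a few centimetres aside while the robot is not near it.
It also fails if it takes over 210 s, if anything falls off the work surface, if the arm or the gripper's body presses on something with over 40 N, if the wrist force passes 120 N, or if a joint passes its speed limit or range.

## Working session

There is one attempt and no reset: what is moved stays moved. The work goes in short steps, Python scripts to look and compute and a tool call to move; the robot and the scene stay as the last step left them, time stands still between calls to the robot, and variables do not carry over. Pictures are saved under pics/ and viewed, at most 14 in all, crops included, and the job is handed in when it is done.

Besides the shell and the picture viewer there is one more tool, called after ">>>" as a command line: name --argument value ..., lists and objects as JSON in quotes. drive_tool: Moves the arm, as the interface text tells. Scaled input: -1 to 1 covers 150 mm each way for a shift and 90 degrees each way for a turn. Its arguments: {"type":"object","properties":{"rows":{"type":"array"},"force":{"type":"number"}},"required":["rows"]}

```bash
mkdir -p pics
python3 - <<'E'
from station import *
import cv2
for n in("scene","top"):
    print(n,camera_params(n)); im=camera(n); cv2.imwrite(f"pics/{n}0.png",cv2.resize(im,(800,600),interpolation=cv2.INTER_CUBIC)); cv2.imwrite(f"{n}_raw.png",im)
print(read_state())
E
```

```text
scene {'vertical_fov': 42.37591198808208, 'cx': 246.52435821580778, 'cy': 193.00273049636883, 'k1': -0.13624388080289046, 'position': array([ 107.83940443,   78.74997033, 1611.11457469]), 'attitude': array([-1.75899629,  2.33598701, -0.37610354])}
top {'vertical_fov': 43.78648957941927, 'cx': 254.84016824581386, 'cy': 191.60579426245607, 'k1': -0.17848934577738576, 'position': array([ 471.64555743,  -37.62433007, 1490.58846798]), 'attitude': array([-2.1586965 ,  2.20061406, -0.10371555])}
{'t': 0.1, 'qpos': array([-1.31308407e+00,  1.58960938e-01,  1.59811463e+00,  1.69615534e-05,
        1.38621717e+00, -2.10118230e-01]), 'joint_velocities': array([-0.00076488, -0.00134049, -0.00352146, -0.00031302, -0.00072988,
       -0.00099757]), 'tau': array([ 5.94938210e-04, -3.86505067e+01, -3.22959602e+01,  7.04204128e-02,
        3.39466066e-02, -6.56188286e-05]), 'position': array([ 259.12401741, -512.66027908,  213.72731689]), 'tool_rot': array([-3.05438305e+00, -7.27784372e-01,  3.73441549e-05]), 'force': array([-0.5478731 , -0.20151516,  0.14738868]), 'wrist_torque': array([ 0.06633356,  0.02865159, -0.00950283]), 'gripper_force': 0.0, 'gripper_width': 92.07672366102503}
```

View pics/scene0.png

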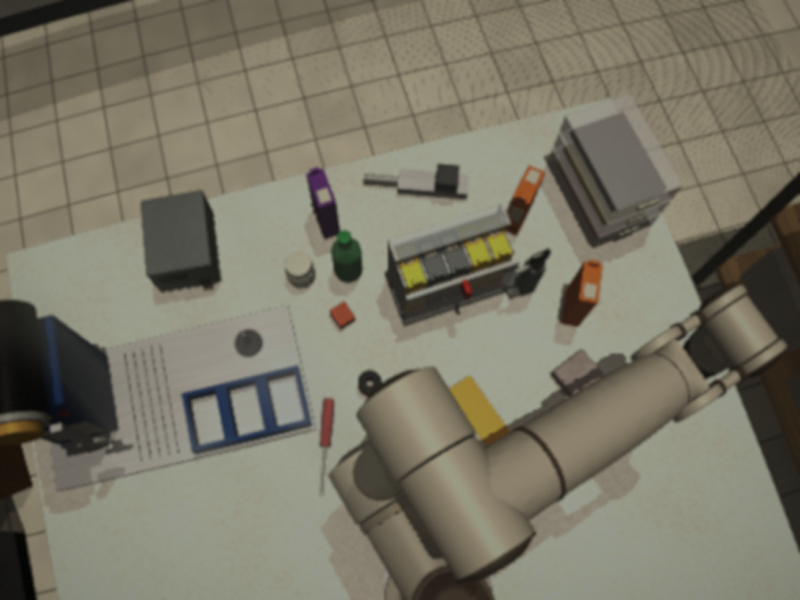

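View pics/top0.png

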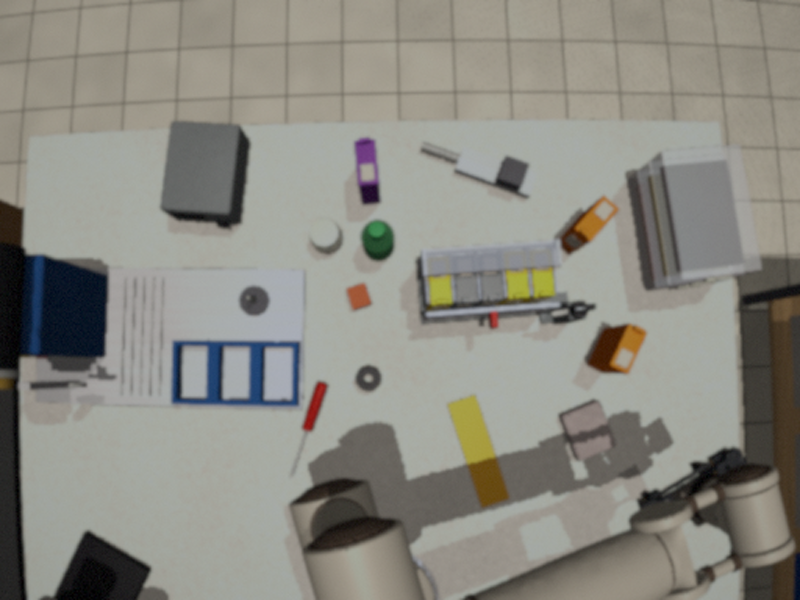

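The top picture shows the rack at about (490,280) of 800x600. Yellow magazines are in its far-left slot (440,290) and its two right slots (518,284) and (543,283). The latch is at (570,311), the tab at (492,320), the spool at (368,378), the spindle at (255,299) and the tray around (236,372). Next I'll enlarge crops.

Run:
```python
import cv2,numpy as np
a=cv2.imread("top_raw.png"); s=cv2.imread("scene_raw.png")
c=lambda im,x,y,w,h,f:cv2.resize(im[y:y+h,x:x+w],None,fx=f,fy=f,interpolation=cv2.INTER_CUBIC)
cv2.imwrite("pics/t1.png",c(a,260,150,130,70,6))
t=c(a,100,165,150,100,5);cv2.imwrite("pics/t2.png",t)
cv2.imwrite("pics/s1.png",c(s,235,125,125,85,6))
```

```text
(no output)
```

View pics/t1.png

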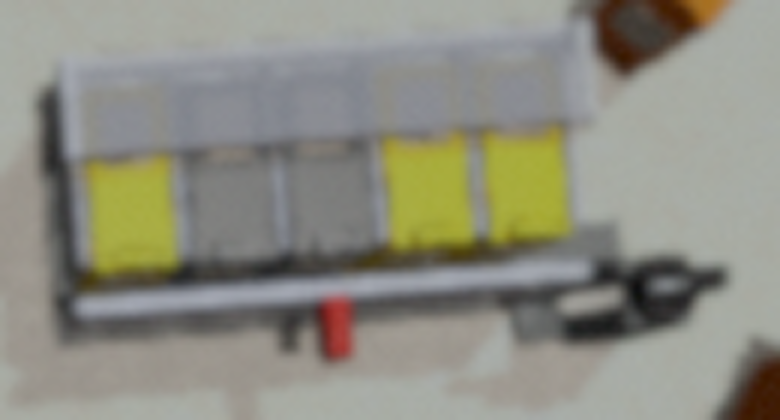

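View pics/t2.png

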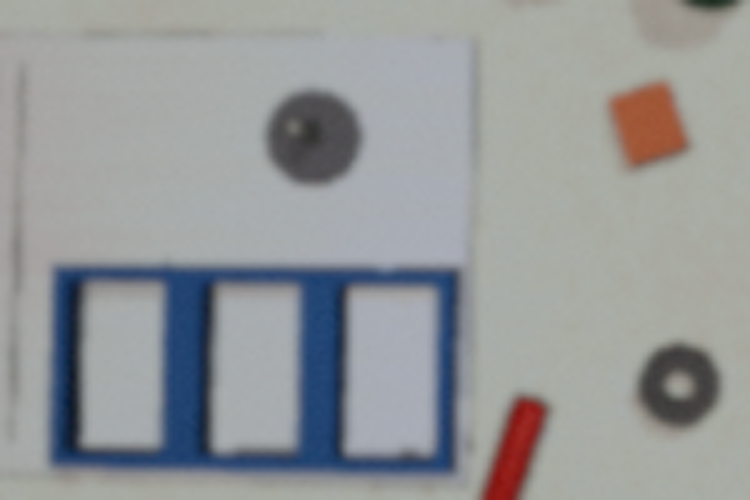

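View pics/s1.png

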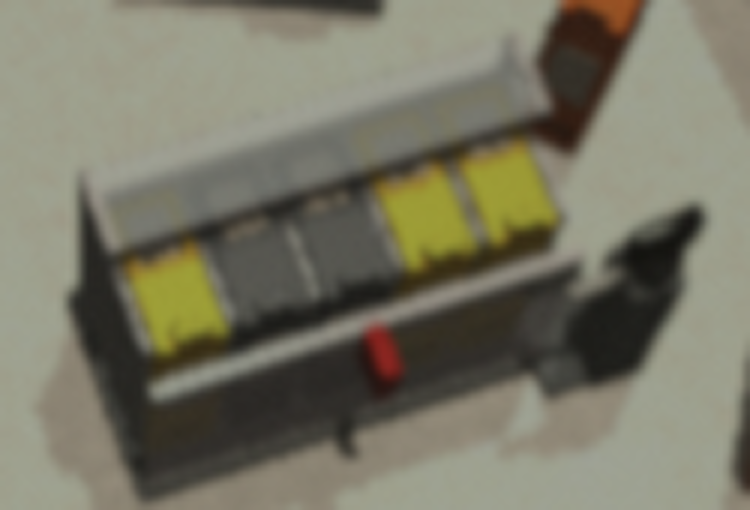

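In the top crop (x6, offset 260,150), the left yellow's front corners are at (92,272) and (180,268), and the right yellow's at (490,245) and (570,238). The hood front edge runs from (70,158) to (583,122), the tab is at (336,328) and the knob at (662,290). In the tray crop (x5, offset 100,165), the bay opening centres are about (389,369), (252,368) and (115,366). The seat is at (314,137) and the spool at (680,384). The scene crop shows the same layout at an angle.

```bash
cat > h.py <<'E'
import numpy as np, cv2
from scipy.spatial.transform import Rotation as R
from scipy.optimize import least_squares
from station import *
def proj(n,P):
    c=camera_params(n); P=np.atleast_2d(P).astype(float)
    q=R.from_rotvec(c["attitude"]).inv().apply(P-c["position"]); s=q[:,:2]/q[:,2:]
    s=s*(1+c["k1"]*(s**2).sum(1,keepdims=True)); f=192/np.tan(np.radians(c["vertical_fov"]/2))
    return s*f+[c["cx"],c["cy"]]
def unproj(n,uv,z):
    c=camera_params(n); f=192/np.tan(np.radians(c["vertical_fov"]/2))
    d=(np.array(uv)-[c["cx"],c["cy"]])/f; s=d.copy()
    for _ in range(20): s=d/(1+c["k1"]*(s@s))
    r=R.from_rotvec(c["attitude"]).apply([*s,1]); p=c["position"]
    return p+r*(z-p[2])/r[2]
def rz(a,p): c,s=np.cos(a),np.sin(a); p=np.atleast_2d(p); return np.c_[c*p[:,0]-s*p[:,1],s*p[:,0]+c*p[:,1],p[:,2]]
E
python3 - <<'E'
from h import *
T=lambda u,v:(260+u/6,150+v/6); S=lambda u,v:(235+u/6,125+v/6)
ob=[("top",T(92,272),(0,111.5,182)),("top",T(180,268),(0,72.5,182)),("top",T(388,248),(0,-26.5,182)),("top",T(472,243),(0,-65.5,182)),("top",T(490,245),(0,-72.5,182)),("top",T(570,238),(0,-111.5,182)),
("scene",S(155,355),(0,111.5,182)),("scene",S(228,335),(0,72.5,182)),("scene",S(405,272),(0,-26.5,182)),("scene",S(475,245),(0,-65.5,182)),("scene",S(487,238),(0,-72.5,182)),("scene",S(558,215),(0,-111.5,182)),
("top",T(130,156),(50,92,206)),("top",T(428,132),(50,-46,206)),("top",T(525,126),(50,-92,206))]
def res(p,o=ob):
    return np.concatenate([proj(n,rz(p[2],q)+[p[0],p[1],0])[0]-np.array(uv) for n,uv,q in o])
r=least_squares(res,[620,-100,0],loss="soft_l1"); print("rack",r.x); print(res(r.x).reshape(-1,2).round(1).tolist())
p=r.x
for nm,q in dict(hinge_ends=(-10,0,20),paneltop_l=(-12,120,175),paneltop_r=(-12,-120,175),latch=(-26,-157,172),latchtop=(-26,-157,184),tab=(-32,0,160)).items():
    w=(rz(p[2],q)+[p[0],p[1],0])[0]; print(nm,w.round(1),"t1",((proj("top",w)[0]-[260,150])*6).round(),"s1",((proj("scene",w)[0]-[235,125])*6).round())
U=lambda u,v,z:unproj("top",(100+u/5,165+v/5),z)
for nm,a in dict(b1=(389,369,50),b2=(252,368,50),b3=(115,366,50),o1=(55,267,50),o2=(458,268,50),o3=(455,470,50),o4=(52,467,50),seat=(314,137,20),spool=(680,384,40)).items(): print(nm,U(*a).round(1))
E
```

```text
rack [ 5.82939888e+02 -2.14027593e+02  6.07206259e-02]
[[-0.5, -0.2], [-1.1, -0.6], [-0.2, -0.2], [-0.3, -0.4], [-0.8, -1.0], [-0.3, -0.9], [1.1, 0.7], [0.9, 0.0], [1.3, 0.5], [1.3, 1.1], [1.4, 1.5], [1.1, 1.5], [-0.8, -0.5], [-0.2, -0.4], [0.2, -0.7]]
hinge_ends [ 573.  -214.6   20. ] t1 [291. 298.] s1 [345. 408.]
paneltop_l [563.7 -95.  175. ] t1 [ 72. 300.] s1 [154. 390.]
paneltop_r [ 578.2 -334.5  175. ] t1 [585. 258.] s1 [586. 244.]
latch [ 566.5 -372.3  172. ] t1 [664. 282.] s1 [660. 248.]
latchtop [ 566.5 -372.3  184. ] t1 [670. 280.] s1 [665. 240.]
tab [ 551. -216.  160.] t1 [330. 324.] s1 [384. 360.]
b1 [460.1 186.1  50. ]
b2 [461.8 269.9  50. ]
b3 [463.9 354.9  50. ]
o1 [524.7 392.5  50. ]
o2 [520.4 143.5  50. ]
o3 [398.9 146.9  50. ]
o4 [402.8 394.9  50. ]
seat [604.2 236.6  20. ]
spool [448.2  10.8  40. ]
```

```bash
cat >> h.py <<'E'
def tri(uvt,uvs):
    f=lambda p:np.r_[proj("top",p)[0]-uvt,proj("scene",p)[0]-uvs]
    r=least_squares(f,[550,-200,150]); return r.x.round(1),r.fun.round(1)
RACK=np.array([582.9,-214.0,.0607])
def rk(q): return (rz(RACK[2],q)+[RACK[0],RACK[1],0])[0]
def inrk(w): return rz(-RACK[2],np.array(w)-[RACK[0],RACK[1],0])[0]
E
python3 - <<'E'
from h import *
T=lambda u,v:np.array((260+u/6,150+v/6)); S=lambda u,v:np.array((235+u/6,125+v/6))
for nm,a,b in [("tab tip top",(340,357),(392,387)),("tab base",(333,300),(373,330)),("panel L",(77,312),(152,400)),("panel R",(594,272),(580,262)),("bar",(682,287),(660,238)),("bar end",(725,275),(697,215)),("disk",(662,290),(640,262))]:
    w,e=tri(T(*a),S(*b)); print(nm,w,"rack",inrk(w).round(1),e)
E
```

```text
tab tip top [ 536.1 -218.5  157.8] rack [-47.   -1.7 157.8] [-0.7 -0.2  0.8 -0. ]
tab base [ 561.  -213.2  182. ] rack [-21.8   2.1 182. ] [-0.6 -0.1  0.6 -0. ]
panel L [558.6 -95.3 173.1] rack [-17.1 120.  173.1] [-0.7 -0.2  0.8  0. ]
panel R [ 573.8 -337.8  159.3] rack [ -16.6 -123.   159.3] [-1.5 -0.3  1.7 -0.2]
bar [ 563.1 -370.7  197.1] rack [ -29.3 -155.2  197.1] [-1.3 -0.3  1.5 -0.2]
bar end [ 567.4 -389.8  205.2] rack [ -26.1 -174.5  205.2] [-1.  -0.2  1.1 -0.1]
disk [ 564.8 -369.2  160.3] rack [ -27.5 -153.8  160.3] [-1.8 -0.3  2.  -0.2]
```

```bash
cat >> h.py <<'E'
import json
# pose: position, yaw of tool x about z, tilt about rack y (tool points to rack +x when >0)
def rot(yaw,tilt,base=.0607): return R.from_euler("z",base)*R.from_euler("y",-tilt)*R.from_euler("z",yaw-base)*R.from_euler("x",np.pi)
def tcp(grasp,r): return np.array(grasp)+r.apply([0,0,19])
def load():
    d=json.load(open("cmd.json")); return np.array(d[0]),R.from_rotvec(d[1])
def plan(calls,save=True):
    """calls: list of lists of (tcp,rot,claw,dwell rows)"""
    p,r=load(); out=[]
    for c in calls:
        p0,r0=p,r; rows=[]
        for q,s,claw,dw in c:
            t=(r0.inv().apply(np.array(q)-p0)/150).round(3); a=((r0.inv()*s).as_rotvec()/(np.pi/2)).round(3)
            if abs(np.r_[t,a]).max()>1: print("!! out",t,a)
            q2=p0+r0.apply(t*150); s2=r0*R.from_rotvec(a*np.pi/2)
            n=int(np.ceil(max(np.linalg.norm(q2-p)/45,np.degrees((r.inv()*s2).magnitude())/8,1)))+dw
            rows.append((n,[*map(float,t),*map(float,a),claw])); p,r=q2,s2
        print("CALL n=",sum(n for n,_ in rows)); [print("  ",n,"x",v) for n,v in rows]
    if save: json.dump([p.tolist(),r.as_rotvec().tolist()],open("cmd.json","w"))
def chk():
    s=read_state(); p,r=load(); print("t",round(s["t"],1),"err",(s["position"]-p).round(1),"rot",round((r.inv()*R.from_rotvec(s["tool_rot"])).magnitude(),3),"F",s["force"].round(1),"w",round(s["gripper_width"],1),"gf",round(s["gripper_force"],1),"q",s["qpos"].round(2))
E
echo '[[259.256,-513.218,214.601],[-3.054383,-0.727784,0]]'>cmd.json
python3 - <<'E'
from h import *
chk()
p0,_=load()
L=rk((-27,-156,0)); r=rot(.0607+np.pi/2,0)
up=np.r_[L[:2],300]; 
m=lambda k:p0+(up-p0)*k
plan([[(m(.4),rot(.9,0),.4,0)],[(m(.8),rot(1.3,0),.4,0)],[(up,r,.4,2),(np.r_[L[:2],230],r,.4,3)]])
E
```

```text
t 0.1 err [-0.1  0.6 -0.9] rot 0.0 F [-0.5 -0.2  0.1] w 92.1 gf 0.0 q [-1.31  0.16  1.6   0.    1.39 -0.21]
CALL n= 4
   4 x [0.899, 0.03, -0.227, -0.001, -0.0, -0.275, 0.4]
CALL n= 4
   4 x [0.804, 0.405, -0.228, 0.0, -0.0, -0.255, 0.4]
CALL n= 10
   5 x [0.292, 0.343, -0.113, 0.0, -0.0, -0.211, 0.4]
   5 x [0.292, 0.342, 0.354, 0.0, -0.0, -0.211, 0.4]
```

>>> drive_tool --rows '[[[0.899,0.03,-0.227,0,0,-0.275,0.4],[0.899,0.03,-0.227,0,0,-0.275,0.4],[0.899,0.03,-0.227,0,0,-0.275,0.4],[0.899,0.03,-0.227,0,0,-0.275,0.4]]]'

```text
t: 0.5
position: [385.5, -454.6, 249.9]
tool_rot: [2.822, 1.376, 0.003]
force: [-0.7, -0.3, 0.5]
gripper_width: 62.2
gripper_force: 0.0
```

>>> drive_tool --rows '[[[0.804,0.405,-0.228,0,0,-0.255,0.4],[0.804,0.405,-0.228,0,0,-0.255,0.4],[0.804,0.405,-0.228,0,0,-0.255,0.4],[0.804,0.405,-0.228,0,0,-0.255,0.4]]]'

```text
t: 0.9
position: [507.3, -398.0, 283.5]
tool_rot: [2.495, 1.907, 0.002]
force: [0.3, -0.2, 0.1]
gripper_width: 55.3
gripper_force: 0.0
```

>>> drive_tool --rows '[[[0.292,0.343,-0.113,0,0,-0.211,0.4],[0.292,0.343,-0.113,0,0,-0.211,0.4],[0.292,0.343,-0.113,0,0,-0.211,0.4],[0.292,0.343,-0.113,0,0,-0.211,0.4],[0.292,0.343,-0.113,0,0,-0.211,0.4],[0.292,0.342,0.354,0,0,-0.211,0.4],[0.292,0.342,0.354,0,0,-0.211,0.4],[0.292,0.342,0.354,0,0,-0.211,0.4],[0.292,0.342,0.354,0,0,-0.211,0.4],[0.292,0.342,0.354,0,0,-0.211,0.4]]]'

```text
t: 1.9
position: [565.9, -372.4, 232.3]
tool_rot: [2.151, 2.284, -0.0]
force: [0.7, 0.1, 1.3]
gripper_width: 55.4
gripper_force: 0.0
```

```bash
cat >> h.py <<'E'
def look(name,*crops):
    """crops: (cam,x,y,w,h,f) stacked side by side"""
    ims=[]
    for n,x,y,w,h,f in crops:
        ims.append(cv2.resize(camera(n)[y:y+h,x:x+w],None,fx=f,fy=f,interpolation=cv2.INTER_CUBIC))
    H=max(i.shape[0] for i in ims); o=np.hstack([cv2.copyMakeBorder(i,0,H-i.shape[0],0,4,cv2.BORDER_CONSTANT) for i in ims]); print(o.shape); cv2.imwrite("pics/"+name,o)
E
python3 - <<'E'
from h import *
chk(); look("l1.png",("top",310,150,65,75,6),("scene",280,125,65,75,6))
L=rk((-27,-156,0));print(((proj("top",[*L[:2],190])[0]-[310,150])*6),((proj("scene",[*L[:2],190])[0]-[280,125])*6))
E
```

```text
t 1.9 err [ 0.5 -1.1  2.4] rot 0.004 F [0.7 0.1 1.3] w 55.4 gf 0.0 q [-0.76  0.41  1.26 -0.    1.47 -0.82]
(450, 788, 3)
[371.57913494 281.56147553] [395.89807234 237.63317555]
```

View pics/l1.png

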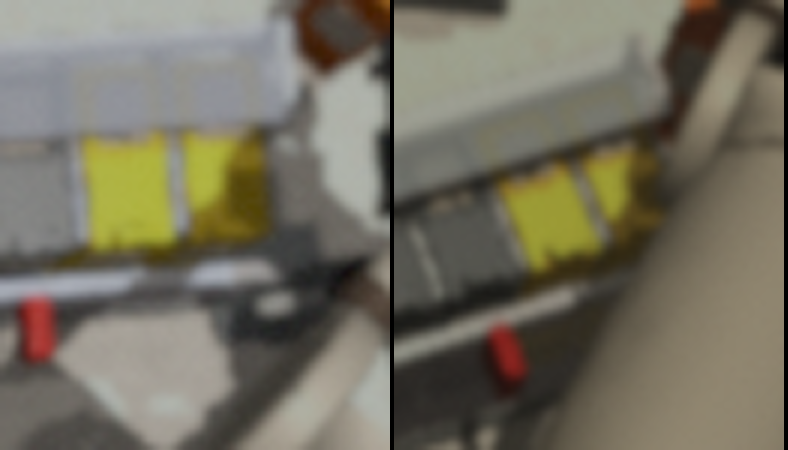

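The arm hides the knob in both views, so I'll descend by feel.

>>> drive_tool --rows '[[[0,0,0.1,0,0,0,0.4],[0,0,0.2,0,0,0,0.4],[0,0,0.25,0,0,0,0.4],[0,0,0.3,0,0,0,0.4],[0,0,0.3,0,0,0,0.4],[0,0,0.3,0,0,0,0.4]]]'

```text
t: 2.6
position: [565.4, -371.3, 184.7]
tool_rot: [-2.153, -2.288, -0.0]
force: [-0.7, 0.5, 0.9]
gripper_width: 55.2
gripper_force: 0.0
```

>>> drive_tool --rows '[[[0,0,0.04,0,0,0,0.4],[0,0,0.08,0,0,0,0.4],[0,0,0.12,0,0,0,0.4],[0,0,0.12,0,0,0,0.4]]]'

```text
t: 3.0
position: [564.8, -370.7, 165.2]
tool_rot: [-2.151, -2.286, -0.0]
force: [-0.3, -0.5, 0.4]
gripper_width: 55.1
gripper_force: 0.0
```

>>> drive_tool --rows '[[[0,0,0,0,0,0,0.6],[0,0,0,0,0,0,0.7],[0,0,0,0,0,0,0.8],[0,0,0,0,0,0,0.9],[0,0,0,0,0,0,0.9],[0,0,0,0,0,0,0.9],[0,0,0,0,0,0,0.9]]]' --force 10

```text
t: 3.7
position: [566.9, -371.3, 167.3]
tool_rot: [2.15, 2.286, 0.003]
force: [5.1, -0.5, -0.2]
gripper_width: 30.7
gripper_force: 10.0
```

>>> drive_tool --rows '[[[0,0,0,0,0,0,0.9],[0,0,0,0,0,0,0.9],[0,0,0,0,0,0,0.9]]]'

```text
t: 4.0
position: [566.9, -371.3, 167.3]
tool_rot: [2.15, 2.286, 0.003]
force: [4.7, -0.8, -1.1]
gripper_width: 30.8
gripper_force: 10.0
```

Run:
```python
from h import *
s=read_state();print(s["position"],s["force"],s["wrist_torque"],s["gripper_width"],s["gripper_force"],R.from_rotvec(s["tool_rot"]).as_matrix().round(2).tolist())
```

```text
[ 566.93059399 -371.2874727   167.27251156] [ 4.69730914 -0.79236239 -1.14651942] [-0.09594134 -0.98392001 -0.08361474] 30.800897465296334 10.000214651226997 [[-0.06, 1.0, 0.0], [1.0, 0.06, -0.0], [-0.0, 0.0, -1.0]]
```

>>> drive_tool --rows '[[[0,0,0,0,0,0,0.4],[0,0,0,0,0,0,0.4],[0,0,0,0,0,0,0.4],[0,0.04,0,0,0,0,0.4],[0,0.04,0,0,0,0,0.4],[0,0.04,0,0,0,0,0.6],[0,0.04,0,0,0,0,0.8],[0,0.04,0,0,0,0,0.9],[0,0.04,0,0,0,0,0.9],[0,0.04,0,0,0,0,0.9],[0,0.04,0,0,0,0,0.9]]]'

```text
t: 5.1
position: [567.5, -371.2, 166.4]
tool_rot: [-2.148, -2.282, 0.008]
force: [-12.6, -0.5, 4.7]
gripper_width: 30.8
gripper_force: 10.0
```

Run:
```python
from h import *
s=read_state();print(s["position"],s["force"],s["wrist_torque"],s["gripper_width"],s["gripper_force"],R.from_rotvec(s["tool_rot"]).as_matrix().round(2).tolist())
```

```text
[ 567.46499304 -371.15688451  166.41110245] [-12.6299862   -0.48626245   4.74551068] [ 0.11525234  2.30835897 -0.04637076] 30.829093591552876 10.00031054019928 [[-0.06, 1.0, -0.01], [1.0, 0.06, 0.0], [0.0, -0.01, -1.0]]
```

>>> drive_tool --rows '[[[0,-0.02,0,0,0,0,0.4],[0,-0.02,0,0,0,0,0.4],[0,-0.02,0,0,0,0,0.4],[0,-0.02,-0.073,0,0,0,0.4],[0,-0.02,-0.073,0,0,0,0.4],[0,-0.02,-0.073,0,0,0,0.6],[0,-0.02,-0.073,0,0,0,0.8],[0,-0.02,-0.073,0,0,0,0.95],[0,-0.02,-0.073,0,0,0,0.95],[0,-0.02,-0.073,0,0,0,0.95],[0,-0.02,-0.073,0,0,0,0.95]]]'

```text
t: 6.2
position: [567.2, -370.8, 177.5]
tool_rot: [-2.151, -2.286, 0.002]
force: [-2.3, 1.5, 0.5]
gripper_width: 10.8
gripper_force: 10.0
```

>>> drive_tool --rows '[[[0,0,0,0,0,-0.09,0.95],[0,0,0,0,0,-0.18,0.95],[0,0,0,0,0,-0.27,0.95],[0,0,0,0,0,-0.36,0.95],[0,0,0,0,0,-0.45,0.95],[0,0,0,0,0,-0.54,0.95],[0,0,0,0,0,-0.63,0.95]]]' --force 30

```text
t: 6.9
position: [566.3, -371.4, 177.5]
tool_rot: [-0.799, -3.034, 0.001]
force: [-7.7, -0.5, 2.2]
gripper_width: 11.0
gripper_force: 30.0
```

>>> drive_tool --rows '[[[0,0,0,0,0,-0.09,0.95],[0,0,0,0,0,-0.18,0.95],[0,0,0,0,0,-0.27,0.95],[0,0,0,0,0,-0.36,0.95],[0,0,0,0,0,-0.38,0.95],[0,0,0,0,0,-0.38,0.95]]]'

```text
t: 7.5
position: [566.2, -372.1, 177.5]
tool_rot: [0.118, -3.135, 0.001]
force: [-7.0, -0.3, 1.5]
gripper_width: 11.3
gripper_force: 30.1
```

Run:
```python
from h import *
s=read_state();print(s["position"],s["force"],s["wrist_torque"],s["gripper_width"],s["gripper_force"],R.from_rotvec(s["tool_rot"]).as_matrix().round(3).tolist(),s["qpos"])
```

```text
[ 566.16313037 -372.07248327  177.49459417] [-7.00150864 -0.31555174  1.45333516] [-0.27604075  1.05911208 -0.46069954] 11.314517983144373 30.144618451595306 [[-0.997, -0.075, -0.005], [-0.075, 0.997, -0.001], [0.005, -0.0, -1.0]] [-0.75760395  0.44916241  1.31358599 -0.00362694  1.38173792 -2.40320481]
```

Run:
```python
from h import *
s=read_state(); json.dump([s["position"].tolist(),s["tool_rot"].tolist()],open("cmd.json","w"))
p,_=load(); r=rot(.0607+np.pi,0); u=np.r_[p[:2],260]; c,s_=R.from_rotvec(s["tool_rot"]),0
A=rk((-37,0,230)); B=rk((-37,0,134))
plan([[(p,c,.5,3),(u,c,.5,1)],[((u+A)/2,r,.5,0),],[(A,r,.5,3),(rk((-37,0,165)),r,.5,2),(B,r,.5,3)],[(B,r,.95,6)]])
```

```text
CALL n= 7
   4 x [0.0, 0.0, 0.0, 0.0, 0.0, 0.0, 0.5]
   3 x [0.003, -0.0, -0.55, 0.0, 0.0, 0.0, 0.5]
CALL n= 2
   2 x [0.027, 0.523, 0.1, -0.0, -0.003, 0.009, 0.5]
CALL n= 13
   5 x [0.035, 0.523, 0.1, -0.0, 0.0, 0.0, 0.5]
   4 x [0.035, 0.523, 0.533, -0.0, 0.0, 0.0, 0.5]
   4 x [0.035, 0.523, 0.74, -0.0, 0.0, 0.0, 0.5]
CALL n= 7
   7 x [0.0, -0.0, -0.0, -0.0, 0.0, 0.0, 0.95]
```

>>> drive_tool --rows '[[[0,0,0,0,0,0,0.5],[0,0,0,0,0,0,0.5],[0,0,0,0,0,0,0.5],[0,0,0,0,0,0,0.5],[0.003,0,-0.55,0,0,0,0.5],[0.003,0,-0.55,0,0,0,0.5],[0.003,0,-0.55,0,0,0,0.5]]]'

```text
t: 8.2
position: [570.2, -372.9, 267.5]
tool_rot: [-0.121, 3.131, -0.013]
force: [0.7, -0.6, 0.1]
gripper_width: 46.3
gripper_force: 0.0
```

>>> drive_tool --rows '[[[0.027,0.523,0.1,0,-0.003,0.009,0.5],[0.027,0.523,0.1,0,-0.003,0.009,0.5]]]'

```text
t: 8.4
position: [557.3, -291.1, 243.7]
tool_rot: [-0.098, 3.136, 0.004]
force: [0.2, 0.6, 1.2]
gripper_width: 46.1
gripper_force: 0.0
```

>>> drive_tool --rows '[[[0.035,0.523,0.1,0,0,0,0.5],[0.035,0.523,0.1,0,0,0,0.5],[0.035,0.523,0.1,0,0,0,0.5],[0.035,0.523,0.1,0,0,0,0.5],[0.035,0.523,0.1,0,0,0,0.5],[0.035,0.523,0.533,0,0,0,0.5],[0.035,0.523,0.533,0,0,0,0.5],[0.035,0.523,0.533,0,0,0,0.5],[0.035,0.523,0.533,0,0,0,0.5],[0.035,0.523,0.64,0,0,0,0.5],[0.035,0.523,0.74,0,0,0,0.5],[0.035,0.523,0.74,0,0,0,0.5]]]'

```text
t: 9.6
position: [547.5, -214.8, 132.9]
tool_rot: [-0.098, 3.137, 0.003]
force: [-0.2, -1.2, -0.6]
gripper_width: 45.8
gripper_force: 0.0
```

>>> drive_tool --rows '[[[0,0,0,0,0,0,0.7],[0,0,0,0,0,0,0.8],[0,0,0,0,0,0,0.95],[0,0,0,0,0,0,0.95],[0,0,0,0,0,0,0.95],[0,0,0,0,0,0,0.95]]]' --force 15

```text
t: 10.2
position: [548.5, -215.8, 134.7]
tool_rot: [-0.097, 3.135, -0.002]
force: [-0.1, -2.8, 1.4]
gripper_width: 12.3
gripper_force: 15.0
```

```bash
cat >> h.py <<'E'
def sync(): s=read_state(); json.dump([s["position"].tolist(),s["tool_rot"].tolist()],open("cmd.json","w"))
def arc(ths,center,start,yaw,claw,th0=0,dw=0):
    """tool swings rigidly about rack-y line through center (rack x,z); start = tcp rack coords at th0"""
    o=[]
    for t in ths:
        a=t-th0; x,z=start[0]-center[0],start[2]-center[1]
        o.append((rk((center[0]+x*np.cos(a)-z*np.sin(a),start[1],center[1]+x*np.sin(a)+z*np.cos(a))),rot(yaw,t),claw,dw))
    return o
E
python3 - <<'E'
from h import *
sync(); p,_=load(); s=inrk(p); print(s)
plan([arc(np.r_[np.arange(.06,.6,.06),.59,.59],(-17,15),s,.0607+np.pi,.95)])
E
```

```text
[-34.42823809   0.28797846 134.68344995]
CALL n= 12
   1 x [0.048, 0.0, 0.008, -0.001, -0.035, 0.001, 0.95]
   1 x [0.095, 0.0, 0.019, -0.001, -0.073, 0.001, 0.95]
   1 x [0.141, 0.0, 0.033, -0.001, -0.111, 0.001, 0.95]
   1 x [0.187, 0.0, 0.049, -0.001, -0.149, 0.001, 0.95]
   1 x [0.231, 0.0, 0.069, -0.001, -0.187, 0.001, 0.95]
   1 x [0.274, 0.0, 0.091, -0.001, -0.226, 0.001, 0.95]
   1 x [0.316, 0.001, 0.115, -0.001, -0.264, 0.001, 0.95]
   1 x [0.356, 0.001, 0.142, -0.0, -0.302, 0.001, 0.95]
   1 x [0.395, 0.001, 0.171, -0.0, -0.34, 0.001, 0.95]
   1 x [0.431, 0.001, 0.203, -0.0, -0.378, 0.001, 0.95]
   1 x [0.425, 0.001, 0.197, -0.0, -0.372, 0.001, 0.95]
   1 x [0.425, 0.001, 0.197, -0.0, -0.372, 0.001, 0.95]
```

>>> drive_tool --rows '[[[0.048,0,0.008,0,-0.035,0,0.95],[0.095,0,0.019,0,-0.073,0,0.95],[0.141,0,0.033,0,-0.111,0,0.95],[0.187,0,0.049,0,-0.149,0,0.95],[0.231,0,0.069,0,-0.187,0,0.95],[0.274,0,0.091,0,-0.226,0,0.95],[0.316,0,0.115,0,-0.264,0,0.95],[0.356,0,0.142,0,-0.302,0,0.95],[0.395,0,0.171,0,-0.34,0,0.95]]]' --force 30

```text
t: 11.1
position: [489.0, -219.1, 106.7]
tool_rot: [-0.077, 2.599, 0.02]
force: [25.9, -4.2, -29.2]
gripper_width: 12.0
gripper_force: 30.0
```

>>> drive_tool --rows '[[[0.03,0,0.026,0,-0.032,0,0.95],[0.03,0,0.026,0,-0.032,0,0.95],[0.03,0,0.026,0,-0.032,0,0.95]]]'

```text
t: 11.4
position: [489.0, -219.1, 105.7]
tool_rot: [-0.072, 2.559, 0.016]
force: [-3.8, -7.0, -1.8]
gripper_width: 11.6
gripper_force: 30.0
```

Run:
```python
from h import *
chk(); s=read_state(); print(inrk(s["position"]),s["wrist_torque"], s["tool_rot"])
```

```text
t 11.4 err [3.9 0.6 0.9] rot 0.01 F [-3.8 -7.  -1.8] w 11.6 gf 30.0 q [-0.95 -0.14  2.25  0.68  0.82 -2.99]
[-94.08053801   0.63747563 105.69022008] [-0.68314811  1.1594364  -0.49036568] [-0.0722936   2.5589015   0.01641507]
```

Run:
```python
from h import *
sync(); p,r0=load(); b=p+r0.apply([0,0,-70]); P=np.pi; Y=.0607
u=rk((-100,40,250)); v=rk((-60,70,270)); w=rk((29,92,270))
s=(29,92,186); s2=(20,92,186)
plan([[(p,r0,.5,3),(b,r0,.5,1)],[(u,rot(Y+P*.9,0.1),.9,2)],[(v,rot(Y+P*.45,0),1,1)],[(w,rot(Y,0),1,4),(rk((29,92,210)),rot(Y,0),1,2),(rk(s),rot(Y,0),1,4)]])
```

```text
CALL n= 7
   4 x [0.0, 0.0, 0.0, 0.0, 0.0, 0.0, 0.5]
   3 x [0.0, 0.0, -0.467, 0.0, 0.0, 0.0, 0.5]
CALL n= 7
   7 x [-0.495, 0.259, -0.36, 0.045, 0.305, 0.194, 0.9]
CALL n= 12
   12 x [-0.203, 0.276, -0.106, 0.059, 0.036, 0.899, 1]
CALL n= 24
   15 x [0.238, 0.563, -0.001, -0.0, 0.0, 0.9, 1]
   4 x [0.238, 0.563, 0.399, -0.0, 0.0, 0.9, 1]
   5 x [0.238, 0.563, 0.559, -0.0, 0.0, 0.9, 1]
```

>>> drive_tool --rows '[[[0,0,0,0,0,0,0.5],[0,0,0,0,0,0,0.5],[0,0,0,0,0,0,0.5],[0,0,0,0,0,0,0.5],[0,0,-0.467,0,0,0,0.5],[0,0,-0.467,0,0,0,0.5],[0,0,-0.467,0,0,0,0.5]]]'

```text
t: 12.1
position: [451.6, -220.8, 166.8]
tool_rot: [-0.074, 2.555, 0.016]
force: [1.0, 0.8, -0.2]
gripper_width: 46.2
gripper_force: 0.0
```

>>> drive_tool --rows '[[[-0.495,0.259,-0.36,0.045,0.305,0.194,0.9],[-0.495,0.259,-0.36,0.045,0.305,0.194,0.9],[-0.495,0.259,-0.36,0.045,0.305,0.194,0.9],[-0.495,0.259,-0.36,0.045,0.305,0.194,0.9],[-0.495,0.259,-0.36,0.045,0.305,0.194,0.9],[-0.495,0.259,-0.36,0.045,0.305,0.194,0.9],[-0.495,0.259,-0.36,0.045,0.305,0.194,0.9]]]'

```text
t: 12.8
position: [481.3, -177.5, 248.2]
tool_rot: [0.377, 3.021, 0.038]
force: [-0.6, 0.4, 0.1]
gripper_width: 9.1
gripper_force: 0.0
```

>>> drive_tool --rows '[[[-0.203,0.276,-0.106,0.059,0.036,0.899,1],[-0.203,0.276,-0.106,0.059,0.036,0.899,1],[-0.203,0.276,-0.106,0.059,0.036,0.899,1],[-0.203,0.276,-0.106,0.059,0.036,0.899,1],[-0.203,0.276,-0.106,0.059,0.036,0.899,1],[-0.203,0.276,-0.106,0.059,0.036,0.899,1],[-0.203,0.276,-0.106,0.059,0.036,0.899,1],[-0.203,0.276,-0.106,0.059,0.036,0.899,1],[-0.203,0.276,-0.106,0.059,0.036,0.899,1],[-0.203,0.276,-0.106,0.059,0.036,0.899,1],[-0.203,0.276,-0.106,0.059,0.036,0.899,1],[-0.203,0.276,-0.106,0.059,0.036,0.899,1]]]'

```text
t: 14.0
position: [518.3, -146.2, 269.5]
tool_rot: [-2.319, -2.115, -0.005]
force: [1.0, 0.7, 0.2]
gripper_width: 0.6
gripper_force: 0.0
```

>>> drive_tool --rows '[[[0.238,0.563,0,0,0,0.9,1],[0.238,0.563,0,0,0,0.9,1],[0.238,0.563,0,0,0,0.9,1],[0.238,0.563,0,0,0,0.9,1],[0.238,0.563,0,0,0,0.9,1],[0.238,0.563,0,0,0,0.9,1],[0.238,0.563,0,0,0,0.9,1],[0.238,0.563,0,0,0,0.9,1],[0.238,0.563,0,0,0,0.9,1],[0.238,0.563,0,0,0,0.9,1],[0.238,0.563,0,0,0,0.9,1],[0.238,0.563,0,0,0,0.9,1],[0.238,0.563,0,0,0,0.9,1]]]'

```text
t: 15.3
position: [606.4, -118.5, 270.2]
tool_rot: [-3.136, -0.102, -0.001]
force: [-0.2, -0.0, -0.6]
gripper_width: 0.3
gripper_force: 0.0
```

Run:
```python
from h import *
chk(); s=read_state(); print(inrk(s["position"]))
look("m1.png",("top",240,140,130,90,3),("scene",215,105,130,110,3))
```

```text
t 15.3 err [ 0.1  1.9 84.1] rot 0.006 F [-0.2 -0.  -0.6] w 0.3 gf 0.0 q [-0.39  0.24  1.4   0.    1.51  1.12]
[ 29.22663062  93.9387575  270.17760898]
(330, 788, 3)
```

View pics/m1.png

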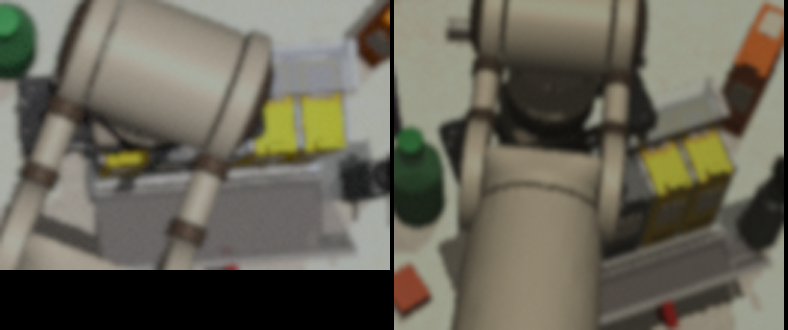

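The panel is down (its face shows at about (230,215) in the left crop) and the latch is turned. The arm hovers over the left slot.

>>> drive_tool --rows '[[[0,0.01,0.3,0,0,0,1],[0,0.01,0.4,0,0,0,1],[0,0.01,0.48,0,0,0,1],[0,0.01,0.52,0,0,0,1],[0,0.01,0.56,0,0,0,1],[0,0.01,0.56,0,0,0,1],[0,0.01,0.56,0,0,0,1]]]'

```text
t: 16.1
position: [607.2, -119.8, 187.3]
tool_rot: [-3.137, -0.099, -0.003]
force: [0.5, -0.1, 0.5]
gripper_width: 0.6
gripper_force: 0.0
```

Run:
```python
from h import *
chk(); sync(); p,_=load(); print(inrk(p))
Y=.0607; th=np.arange(.05,.63,.05)
plan([[(rk((21,92,186)),rot(Y,0),1,0)]+arc(th,(1,14),(19,92,186),Y,1)],save=False)
```

```text
t 16.1 err [1.  0.6 1.2] rot 0.005 F [ 0.5 -0.1  0.5] w 0.6 gf 0.0 q [-0.39  0.29  1.5   0.    1.35  1.12]
[ 29.95516522  92.5202544  187.25227083]
CALL n= 13
   1 x [-0.06, 0.003, 0.008, -0.002, -0.001, 0.002, 1]
   1 x [-0.131, 0.003, 0.004, -0.002, 0.031, 0.002, 1]
   1 x [-0.188, 0.003, 0.002, -0.002, 0.063, 0.002, 1]
   1 x [-0.246, 0.003, 0.003, -0.002, 0.094, 0.002, 1]
   1 x [-0.303, 0.003, 0.007, -0.002, 0.126, 0.001, 1]
   1 x [-0.36, 0.003, 0.014, -0.002, 0.158, 0.001, 1]
   1 x [-0.417, 0.002, 0.023, -0.002, 0.19, 0.001, 1]
   1 x [-0.474, 0.002, 0.036, -0.002, 0.222, 0.001, 1]
   1 x [-0.529, 0.002, 0.051, -0.002, 0.253, 0.001, 1]
   1 x [-0.584, 0.002, 0.069, -0.002, 0.285, 0.001, 1]
   1 x [-0.638, 0.002, 0.09, -0.002, 0.317, 0.001, 1]
   1 x [-0.69, 0.002, 0.113, -0.002, 0.349, 0.001, 1]
   1 x [-0.742, 0.002, 0.14, -0.002, 0.381, 0.001, 1]
```

>>> drive_tool --rows '[[[-0.06,0,0.008,0,0,0,1],[-0.131,0,0.004,0,0.031,0,1],[-0.188,0,0.002,0,0.063,0,1],[-0.246,0,0.003,0,0.094,0,1],[-0.303,0,0.007,0,0.126,0,1],[-0.36,0,0.014,0,0.158,0,1],[-0.417,0,0.023,0,0.19,0,1],[-0.474,0,0.036,0,0.222,0,1]]]'

```text
t: 16.9
position: [535.3, -124.3, 181.6]
tool_rot: [-3.078, -0.097, -0.548]
force: [0.5, -0.7, -0.3]
gripper_width: 0.6
gripper_force: 0.1
```

Run:
```python
from h import *
s=read_state();print(s["position"],s["force"],inrk(s["position"]))
import scipy
p,r=load(); c=p+r.apply(np.array([-.474,0,.036])*150); q=r*R.from_rotvec([0,.222*np.pi/2,0])
json.dump([c.tolist(),q.as_rotvec().tolist()],open("cmd.json","w"))
Y=.0607; e=arc([.4,.45,.5,.55,.6,.62],(1,14),(19,92,186),Y,1,dw=0); x=e[-1]
plan([e,[(x[0]+x[1].apply([0,0,-60]),x[1],1,2)]])
```

```text
[ 535.27898701 -124.2588045   181.59558979] [ 0.50193141 -0.72298664 -0.33199214] [-42.08936425  92.46474174 181.59558979]
CALL n= 6
   1 x [-0.057, 0.002, -0.005, -0.002, 0.031, 0.001, 1]
   1 x [-0.115, 0.002, -0.006, -0.002, 0.063, 0.001, 1]
   1 x [-0.172, 0.002, -0.005, -0.002, 0.095, 0.001, 1]
   1 x [-0.23, 0.002, -0.001, -0.002, 0.127, 0.001, 1]
   1 x [-0.287, 0.002, 0.006, -0.002, 0.159, 0.001, 1]
   1 x [-0.31, 0.002, 0.009, -0.002, 0.172, 0.001, 1]
CALL n= 4
   4 x [0.0, -0.0, -0.4, -0.0, -0.0, -0.0, 1]
```

>>> drive_tool --rows '[[[-0.057,0,-0.005,0,0.031,0,1],[-0.115,0,-0.006,0,0.063,0,1],[-0.172,0,-0.005,0,0.095,0,1],[-0.23,0,-0.001,0,0.127,0,1],[-0.287,0,0.006,0,0.159,0,1],[-0.31,0,0.009,0,0.172,0,1],[-0.31,0,0.009,0,0.172,0,1]]]'

```text
t: 17.6
position: [491.4, -126.8, 163.1]
tool_rot: [-2.97, -0.09, -0.95]
force: [-0.3, -0.5, 0.5]
gripper_width: 0.5
gripper_force: 0.0
```

>>> drive_tool --rows '[[[0,0,-0.2,0,0,0,1],[0,0,-0.4,0,0,0,0.2],[0,0,-0.6,0,0,0,0.2],[0,0,-0.6,0,0,0,0.2]]]'

```text
t: 18.0
position: [440.9, -132.5, 241.9]
tool_rot: [-2.975, -0.094, -0.959]
force: [0.4, 0.2, 0.1]
gripper_width: 22.9
gripper_force: 0.0
```

Run:
```python
from h import *
s=read_state();print(s["position"],s["force"],inrk(s["position"]),s["qpos"])
look("m2.png",("top",250,140,110,100,3.5),("scene",225,115,110,110,3.5))
```

```text
[ 440.93000969 -132.45077268  241.87353925] [0.36831827 0.18852512 0.11178868] [-136.76152817   90.01132727  241.87353925] [-0.9392732  -0.70115825  2.35268571  0.5588685   1.17820473  0.43263695]
(385, 778, 3)
```

View pics/m2.png

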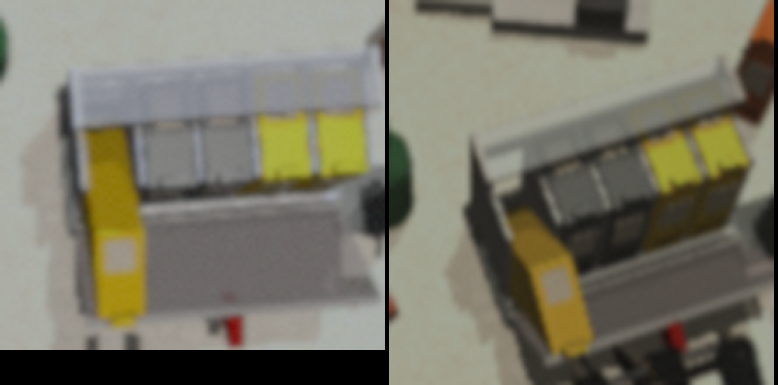

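```bash
cat >> h.py <<'E'
def mp(x,y,z,slot=92,xc=4,th=.65):
    """tipped magazine frame -> rack coords; x from spine (0..85), z up from underside"""
    return np.array([xc+x*np.cos(th)-z*np.sin(th),slot+y,12+x*np.sin(th)+z*np.cos(th)])
E
python3 - <<'E'
from h import *
for xc in(0,7):
  for th in(.6,.65,.7):
    f=lambda n,o,q:((proj(n,rk(q))[0]-o)*3.5).round()
    for n,o in(("top",(250,140)),("scene",(225,115))): print(xc,th,n,"rear top",f(n,o,mp(85,0,170,xc=xc,th=th)),"spine top",f(n,o,mp(0,0,170,xc=xc,th=th)),"ridge",f(n,o,mp(0,0,182,xc=xc,th=th)))
E
```

```text
0 0.6 top rear top [116. 222.] spine top [119. 313.] ridge [121. 322.]
0 0.6 scene rear top [161. 257.] spine top [187. 346.] ridge [190. 350.]
0 0.65 top rear top [117. 235.] spine top [120. 322.] ridge [121. 331.]
0 0.65 scene rear top [165. 267.] spine top [189. 355.] ridge [193. 360.]
0 0.7 top rear top [118. 247.] spine top [120. 330.] ridge [121. 340.]
0 0.7 scene rear top [169. 278.] spine top [192. 364.] ridge [195. 369.]
7 0.6 top rear top [115. 213.] spine top [119. 305.] ridge [120. 313.]
7 0.6 scene rear top [159. 250.] spine top [184. 339.] ridge [187. 343.]
7 0.65 top rear top [116. 226.] spine top [119. 313.] ridge [120. 322.]
7 0.65 scene rear top [162. 260.] spine top [187. 348.] ridge [190. 352.]
7 0.7 top rear top [117. 238.] spine top [119. 322.] ridge [121. 331.]
7 0.7 scene rear top [166. 271.] spine top [189. 356.] ridge [193. 362.]
```

The magazine leans properly. Its top face spans (117,228) to (121,312) in the left crop, which matches the model with the corner at 7 mm and a lean of 0.65 rad.

```bash
cat >> h.py <<'E'
Y=.0607
def grasp(slot):
    r=rot(Y,.65); A=rk(mp(42,0,225,slot,7)); B=rk(mp(42,0,121,slot,7)); d=(rz(Y,[-.52,0,.854]))[0]
    plan([[(A,r,.35,3),(A*.35+B*.65,r,.35,1),(B,r,.35,3)],[(B,r,.9,6)],[(B+d*15,r,.9,2)]])
E
python3 - <<'E'
from h import *
sync(); grasp(92)
E
```

```text
CALL n= 12
   5 x [0.141, -0.002, 0.275, -0.001, 0.019, 0.0, 0.35]
   3 x [0.155, -0.001, 0.725, -0.001, 0.019, 0.0, 0.35]
   4 x [0.162, -0.001, 0.968, -0.001, 0.019, 0.0, 0.35]
CALL n= 7
   7 x [0.0, 0.0, -0.0, -0.0, 0.0, 0.0, 0.9]
CALL n= 3
   3 x [0.01, 0.0, -0.1, -0.0, 0.0, 0.0, 0.9]
```

>>> drive_tool --rows '[[[0.141,0,0.275,0,0.019,0,0.35],[0.141,0,0.275,0,0.019,0,0.35],[0.141,0,0.275,0,0.019,0,0.35],[0.141,0,0.275,0,0.019,0,0.35],[0.141,0,0.275,0,0.019,0,0.35],[0.155,0,0.5,0,0.019,0,0.35],[0.155,0,0.725,0,0.019,0,0.35],[0.155,0,0.725,0,0.019,0,0.35],[0.162,0,0.85,0,0.019,0,0.35],[0.162,0,0.968,0,0.019,0,0.35],[0.162,0,0.968,0,0.019,0,0.35]]]'

```text
t: 19.2
position: [544.0, -123.3, 133.1]
tool_rot: [-2.954, -0.092, -0.993]
force: [-0.8, -0.8, -0.5]
gripper_width: 59.8
gripper_force: 0.0
```

>>> drive_tool --rows '[[[0,0,0,0,0,0,0.5],[0,0,0,0,0,0,0.6],[0,0,0,0,0,0,0.7],[0,0,0,0,0,0,0.7],[0,0,0,0,0,0,0.7]]]' --force 30

```text
t: 19.7
position: [544.8, -124.0, 134.3]
tool_rot: [-2.954, -0.092, -0.997]
force: [-4.9, 0.2, 7.4]
gripper_width: 38.8
gripper_force: 30.0
```

>>> drive_tool --rows '[[[0.01,0,-0.1,0,0,0,0.7],[0.01,0,-0.1,0,0,0,0.7],[0.01,0,-0.1,0,0,0,0.7]]]' --force 40

```text
t: 20.0
position: [536.1, -123.8, 145.2]
tool_rot: [-2.954, -0.092, -0.993]
force: [0.4, -0.1, -1.4]
gripper_width: 38.8
gripper_force: 40.0
```

Run:
```python
from h import *
chk()
```

```text
t 20.0 err [-0.6  0.8 -1.4] rot 0.004 F [ 0.4 -0.1 -1.4] w 38.8 gf 40.0 q [-0.71 -0.26  2.28  0.68  0.75  0.38]
```

```bash
cat >> h.py <<'E'
BAY={1:(461.5,187.5),2:(463.5,271.5),3:(465.5,356.5)}
def carry(bay,zt=132):
    r=rot(Y,.65); p,_=load(); d=(rz(Y,[-.52,0,.854]))[0]; a=p+d*90; b=p+d*170
    e=np.r_[BAY[bay],260.]; n=int(np.ceil((e[1]-b[1])/148)); c=[[(a,r,.7,0)],[(b,r,.7,1)]]
    for k in range(1,n+1):
        f=k/n; q=b+(e-b)*f; c.append([(q,rot(Y+(-.02-Y)*f,.65*max(0,1-1.5*f)),.7,3 if k==n else 0)])
    r=rot(-.02,0); x=lambda z:np.r_[BAY[bay],z]
    c.append([(x(160),r,.7,1),(x(zt),r,.7,4)]); plan(c)
E
python3 - <<'E'
from h import *
carry(3)
E
```

```text
CALL n= 3
   3 x [0.062, -0.0, -0.597, -0.0, 0.0, 0.0, 0.7]
CALL n= 3
   3 x [0.054, -0.001, -0.53, -0.0, 0.0, 0.0, 0.7]
CALL n= 3
   3 x [0.031, -0.807, 0.089, -0.002, -0.155, 0.013, 0.7]
CALL n= 3
   3 x [0.034, -0.809, 0.079, -0.005, -0.155, 0.013, 0.7]
CALL n= 3
   3 x [0.035, -0.809, 0.065, -0.005, -0.104, 0.013, 0.7]
CALL n= 6
   6 x [0.028, -0.811, 0.052, 0.0, 0.0, 0.013, 0.7]
CALL n= 9
   4 x [0.001, -0.0, 0.667, 0.0, 0.0, -0.0, 0.7]
   5 x [0.001, -0.001, 0.854, 0.0, 0.0, -0.0, 0.7]
```

>>> drive_tool --rows '[[[0.02,0,-0.2,0,0,0,0.7],[0.04,0,-0.4,0,0,0,0.7],[0.062,0,-0.597,0,0,0,0.7]]]'

```text
t: 20.3
position: [488.5, -126.5, 221.5]
tool_rot: [-2.954, -0.091, -0.989]
force: [0.4, 0.1, -2.8]
gripper_width: 38.6
gripper_force: 40.0
```

>>> drive_tool --rows '[[[0.018,0,-0.18,0,0,0,0.7],[0.036,0,-0.36,0,0,0,0.7],[0.054,-0.001,-0.53,0,0,0,0.7],[0.054,-0.001,-0.53,0,0,0,0.7]]]'

```text
t: 20.7
position: [448.4, -131.2, 293.3]
tool_rot: [-2.957, -0.092, -0.999]
force: [0.2, -0.4, -3.4]
gripper_width: 38.6
gripper_force: 40.0
```

>>> drive_tool --rows '[[[0.008,-0.2,0.022,0,-0.04,0.003,0.7],[0.016,-0.4,0.044,-0.001,-0.08,0.006,0.7],[0.024,-0.6,0.066,-0.001,-0.12,0.01,0.7],[0.031,-0.807,0.089,-0.002,-0.155,0.013,0.7]]]'

```text
t: 21.1
position: [452.2, -6.5, 281.1]
tool_rot: [-3.058, -0.064, -0.621]
force: [1.0, 0.0, -3.9]
gripper_width: 38.4
gripper_force: 40.0
```

>>> drive_tool --rows '[[[0.011,-0.27,0.026,-0.002,-0.05,0.004,0.7],[0.022,-0.54,0.052,-0.003,-0.1,0.008,0.7],[0.034,-0.809,0.079,-0.005,-0.155,0.013,0.7]]]'

```text
t: 21.4
position: [455.7, 116.4, 273.5]
tool_rot: [-3.121, -0.037, -0.245]
force: [0.6, -1.1, -3.2]
gripper_width: 39.0
gripper_force: 40.0
```

>>> drive_tool --rows '[[[0.011,-0.27,0.021,-0.002,-0.035,0.004,0.7],[0.022,-0.54,0.042,-0.003,-0.07,0.008,0.7],[0.035,-0.809,0.065,-0.005,-0.104,0.013,0.7]]]'

```text
t: 21.7
position: [459.7, 237.9, 265.2]
tool_rot: [-3.139, -0.005, 0.011]
force: [1.1, 0.3, -2.5]
gripper_width: 38.9
gripper_force: 40.0
```

>>> drive_tool --rows '[[[0.009,-0.25,0.017,0,0,0.004,0.7],[0.018,-0.5,0.034,0,0,0.008,0.7],[0.024,-0.7,0.045,0,0,0.011,0.7],[0.028,-0.811,0.052,0,0,0.013,0.7],[0.028,-0.811,0.052,0,0,0.013,0.7],[0.028,-0.811,0.052,0,0,0.013,0.7]]]'

```text
t: 22.3
position: [464.1, 356.3, 259.4]
tool_rot: [-3.14, 0.029, 0.006]
force: [0.3, -0.8, -3.7]
gripper_width: 38.7
gripper_force: 40.0
```

Run:
```python
from h import *
s=read_state();chk();print(s["position"],R.from_rotvec(s["tool_rot"]).as_matrix().round(3).tolist())
```

```text
t 22.3 err [ -1.4  -0.3 127.5] rot 0.004 F [ 0.3 -0.8 -3.7] w 38.7 gf 40.0 q [0.45 0.16 1.51 0.   1.48 2.04]
[464.10526811 356.29272603 259.39309493] [[1.0, -0.018, -0.004], [-0.018, -1.0, 0.002], [-0.004, -0.002, -1.0]]
```

>>> drive_tool --rows '[[[0.005,0,0.25,0,0,0,0.7],[0.01,0,0.5,0,0,0,0.7],[0.01,0,0.7,0,0,0,0.7],[0.01,0,0.78,0,0,0,0.7],[0.01,0,0.82,0,0,0,0.7],[0.01,0,0.82,0,0,0,0.7]]]'

```text
t: 22.9
position: [466.3, 356.7, 138.5]
tool_rot: [-3.138, 0.031, 0.002]
force: [-0.2, 0.5, -2.4]
gripper_width: 38.8
gripper_force: 40.0
```

>>> drive_tool --rows '[[[0,0,0.015,0,0,0,0.7],[0,0,0.028,0,0,0,0.7],[0,0,0.028,0,0,0,0.7]]]'

```text
t: 23.2
position: [466.2, 357.3, 134.5]
tool_rot: [-3.138, 0.03, 0.001]
force: [-0.6, 0.0, -3.9]
gripper_width: 38.6
gripper_force: 40.0
```

Run:
```python
from h import *
s=read_state();chk();print(s["position"]);look("b1.png",("top",95,195,120,90,3.3),("scene",105,210,120,100,3.3))
```

```text
t 23.2 err [0.7 0.7 2.6] rot 0.004 F [-0.6  0.  -3.9] w 38.6 gf 40.0 q [0.45 0.26 1.64 0.   1.24 2.03]
[466.17385472 357.25073699 134.51560679]
(330, 800, 3)
```

View pics/b1.png

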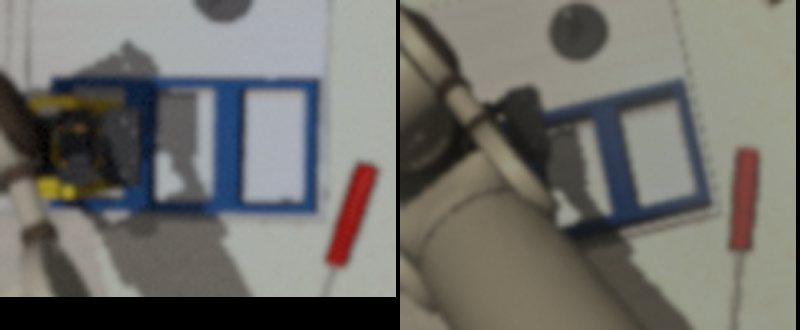

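The magazine hangs over bay 3, about (80,145) in the left crop. I'll lower the last few millimetres and release.

>>> drive_tool --rows '[[[0,0,0.01,0,0,0,0.7],[0,0,0.02,0,0,0,0.7],[0,0,0.027,0,0,0,0.7],[0,0,0.027,0,0,0,0.7]]]'

```text
t: 23.7
position: [466.1, 357.3, 131.1]
tool_rot: [-3.138, 0.03, 0.001]
force: [-1.9, -0.1, 4.5]
gripper_width: 38.9
gripper_force: 40.0
```

>>> drive_tool --rows '[[[0,0,0,0,0,0,0.5],[0,0,0,0,0,0,0.37],[0,0,0,0,0,0,0.37],[0,0,0,0,0,0,0.37]]]'

```text
t: 24.1
position: [465.7, 357.0, 129.5]
tool_rot: [-3.138, 0.03, 0.003]
force: [1.0, 0.7, 0.0]
gripper_width: 58.1
gripper_force: 0.0
```

>>> drive_tool --rows '[[[0,0,-0.2,0,0,0,0.37],[0,0,-0.4,0,0,0,0.37],[0,0,-0.7,0,0,0,0.37],[0,0,-1,0,0,0,0.37],[0,0,-1,0,0,0,0.37]]]'

```text
t: 24.6
position: [469.2, 358.1, 287.9]
tool_rot: [-3.132, 0.03, -0.017]
force: [0.6, 0.1, -0.4]
gripper_width: 57.8
gripper_force: 0.0
```

```bash
cat >> h.py <<'E'
def gotip(slot):
    p,_=load(); e=rk((29,slot,270)); n=int(np.ceil(abs(e[1]-p[1])/146)); c=[]
    for k in range(1,n+1): c.append([(p+(e-p)*k/n,rot(-.02+(Y+.02)*k/n,0),1,5 if k==n else 0)])
    r=rot(Y,0); c[-1]+=[(rk((29,slot,205)),r,1,1)]
    c.append([(rk((29,slot,186)),r,1,3)])
    a=arc([.05,.1,.15,.2,.25,.3,.35,.4,.45,.5,.55,.6,.62],(1,14),(19,slot,186),Y,1); x=a[-1]
    c.append([(rk((21,slot,186)),r,1,0)]+a); c.append([(x[0]+x[1].apply([0,0,-60]),x[1],.35,2)])
    plan(c);
E
python3 - <<'E'
from h import *
s=read_state();chk();print(s["position"]);sync(); gotip(-46)
E
```

```text
t 24.6 err [  3.7   1.6 155.9] rot 0.015 F [ 0.6  0.1 -0.4] w 57.8 gf 0.0 q [0.45 0.15 1.47 0.   1.51 2.03]
[469.15922351 358.14639406 287.86171504]
CALL n= 3
   3 x [0.209, 0.818, 0.018, -0.006, -0.007, -0.01, 1]
CALL n= 3
   3 x [0.197, 0.821, 0.024, 0.0, 0.0, -0.01, 1]
CALL n= 3
   3 x [0.184, 0.824, 0.024, 0.0, 0.0, -0.01, 1]
CALL n= 3
   3 x [0.17, 0.827, 0.024, 0.0, 0.0, -0.01, 1]
CALL n= 11
   8 x [0.158, 0.83, 0.024, 0.0, 0.0, -0.011, 1]
   3 x [0.158, 0.83, 0.457, 0.0, 0.0, -0.011, 1]
CALL n= 4
   4 x [0.0, -0.0, 0.127, 0.0, 0.0, 0.0, 1]
CALL n= 14
   1 x [-0.053, -0.0, -0.0, 0.0, 0.0, 0.0, 1]
   1 x [-0.124, -0.0, -0.005, 0.0, 0.032, 0.0, 1]
   1 x [-0.181, -0.0, -0.007, 0.0, 0.064, 0.0, 1]
   1 x [-0.239, -0.001, -0.005, 0.0, 0.096, 0.0, 1]
   1 x [-0.297, -0.001, -0.001, 0.0, 0.127, 0.0, 1]
   1 x [-0.354, -0.001, 0.006, -0.0, 0.159, 0.0, 1]
   1 x [-0.411, -0.001, 0.015, -0.0, 0.191, 0.0, 1]
   1 x [-0.467, -0.001, 0.028, -0.0, 0.223, 0.0, 1]
   1 x [-0.522, -0.001, 0.044, -0.0, 0.255, 0.0, 1]
   1 x [-0.577, -0.001, 0.062, -0.0, 0.287, 0.0, 1]
   1 x [-0.631, -0.001, 0.083, -0.0, 0.318, 0.0, 1]
   1 x [-0.683, -0.001, 0.106, -0.0, 0.35, 0.0, 1]
   1 x [-0.735, -0.001, 0.132, -0.0, 0.382, 0.0, 1]
   1 x [-0.755, -0.001, 0.144, -0.0, 0.395, 0.0, 1]
CALL n= 4
   4 x [0.0, 0.0, -0.4, -0.0, -0.0, 0.0, 0.35]
```

>>> drive_tool --rows '[[[0.07,0.273,0,0,0,-0.003,1],[0.14,0.546,0,0,0,-0.006,1],[0.209,0.818,0,0,0,-0.01,1]]]'

```text
t: 24.9
position: [494.8, 232.1, 278.5]
tool_rot: [-3.139, 0.003, 0.004]
force: [0.3, 0.4, -0.1]
gripper_width: 35.8
gripper_force: 0.0
```

>>> drive_tool --rows '[[[0.066,0.273,0,0,0,-0.003,1],[0.132,0.546,0,0,0,-0.006,1],[0.197,0.821,0,0,0,-0.01,1]]]'

```text
t: 25.2
position: [524.0, 108.4, 278.0]
tool_rot: [-3.138, -0.02, 0.003]
force: [1.0, 0.1, -0.4]
gripper_width: 11.8
gripper_force: 0.0
```

>>> drive_tool --rows '[[[0.061,0.273,0,0,0,-0.003,1],[0.122,0.546,0,0,0,-0.006,1],[0.184,0.824,0,0,0,-0.01,1]]]'

```text
t: 25.5
position: [553.1, -14.8, 277.6]
tool_rot: [-3.138, -0.044, 0.004]
force: [0.1, 0.1, 0.1]
gripper_width: 0.4
gripper_force: 0.0
```

>>> drive_tool --rows '[[[0.057,0.273,0,0,0,-0.003,1],[0.114,0.546,0,0,0,-0.006,1],[0.17,0.827,0,0,0,-0.01,1]]]'

```text
t: 25.8
position: [582.2, -138.1, 277.0]
tool_rot: [-3.137, -0.069, 0.004]
force: [-0.4, 1.0, 0.2]
gripper_width: 0.4
gripper_force: 0.0
```

>>> drive_tool --rows '[[[0.053,0.273,0,0,0,-0.003,1],[0.106,0.546,0,0,0,-0.006,1],[0.158,0.83,0,0,0,-0.011,1],[0.158,0.83,0,0,0,-0.011,1],[0.158,0.83,0,0,0,-0.011,1],[0.158,0.83,0,0,0,-0.011,1],[0.158,0.83,0,0,0,-0.011,1]]]'

```text
t: 26.5
position: [611.4, -258.5, 277.7]
tool_rot: [-3.137, -0.098, 0.002]
force: [-0.3, 0.2, -0.2]
gripper_width: 0.5
gripper_force: 0.0
```

Run:
```python
from h import *
s=read_state();print(s["position"],inrk(s["position"]),s["joint_velocities"].round(2));sync()
r=rot(Y,0); plan([[(rk((29,-46,210)),r,1,2),(rk((29,-46,187)),r,1,3)]])
```

```text
[ 611.38591091 -258.45430884  277.66912332] [ 25.73672917 -46.10047144 277.66912332] [ 0. -0. -0. -0. -0. -0.]
CALL n= 8
   4 x [0.022, 0.001, 0.451, -0.002, 0.001, 0.001, 1]
   4 x [0.023, 0.001, 0.604, -0.002, 0.001, 0.001, 1]
```

>>> drive_tool --rows '[[[0.022,0,0.2,0,0,0,1],[0.022,0,0.4,0,0,0,1],[0.022,0,0.451,0,0,0,1],[0.023,0,0.52,0,0,0,1],[0.023,0,0.57,0,0,0,1],[0.023,0,0.604,0,0,0,1],[0.023,0,0.604,0,0,0,1],[0.023,0,0.604,0,0,0,1]]]'

```text
t: 27.3
position: [614.9, -259.6, 187.6]
tool_rot: [-3.138, -0.096, 0.001]
force: [-0.7, 0.1, 0.3]
gripper_width: 0.6
gripper_force: 0.0
```

>>> drive_tool --rows '[[[-0.053,0,0,0,0,0,1],[-0.124,0,-0.005,0,0.032,0,1],[-0.181,0,-0.007,0,0.064,0,1],[-0.239,0,-0.005,0,0.096,0,1],[-0.297,0,-0.001,0,0.127,0,1],[-0.354,0,0.006,0,0.159,0,1],[-0.411,0,0.015,0,0.191,0,1],[-0.467,0,0.028,0,0.223,0,1],[-0.522,0,0.044,0,0.255,0,1],[-0.577,0,0.062,0,0.287,0,1],[-0.631,0,0.083,0,0.318,0,1],[-0.683,0,0.106,0,0.35,0,1],[-0.735,0,0.132,0,0.382,0,1],[-0.755,0,0.144,0,0.395,0,1],[-0.755,0,0.144,0,0.395,0,1]]]'

```text
t: 28.8
position: [500.3, -266.3, 165.0]
tool_rot: [-2.971, -0.086, -0.949]
force: [0.7, 0.6, 0.4]
gripper_width: 0.5
gripper_force: 0.0
```

>>> drive_tool --rows '[[[0,0,-0.2,0,0,0,1],[0,0,-0.4,0,0,0,0.35],[0,0,-0.5,0,0,0,0.35],[0,0,-0.5,0,0,0,0.35],[0,0,-0.5,0,0,0,0.35],[0,0,-0.5,0,0,0,0.35]]]'

```text
t: 29.4
position: [458.2, -268.4, 225.6]
tool_rot: [-2.97, -0.089, -0.948]
force: [-0.6, -0.0, 0.8]
gripper_width: 38.3
gripper_force: 0.0
```

Run:
```python
from h import *
s=read_state();print(s["position"],inrk(s["position"]),s["joint_velocities"].round(2),s["qpos"].round(2));sync()
look("m3.png",("top",250,140,110,100,3.5),("top",95,195,120,90,3.3)); grasp(-46)
f=lambda n,o,q:((proj(n,rk(q))[0]-o)*3.5).round(); print(f("top",(250,140),mp(85,0,170,-46,7)),f("top",(250,140),mp(0,0,170,-46,7)))
```

```text
[ 458.23130723 -268.4498201   225.55653487] [-127.74216786  -46.78679747  225.55653487] [ 0.    0.01  0.    0.    0.   -0.  ] [-1.11 -0.31  2.14  0.63  1.14  0.18]
(350, 789, 3)
CALL n= 11
   4 x [0.139, -0.005, 0.173, -0.003, 0.02, -0.001, 0.35]
   3 x [0.153, -0.003, 0.623, -0.003, 0.02, -0.001, 0.35]
   4 x [0.161, -0.002, 0.866, -0.003, 0.02, -0.001, 0.35]
CALL n= 7
   7 x [0.0, 0.0, -0.0, 0.0, 0.0, -0.0, 0.9]
CALL n= 3
   3 x [0.01, 0.0, -0.1, 0.0, 0.0, -0.0, 0.9]
[292. 211.] [289. 299.]
```

View pics/m3.png

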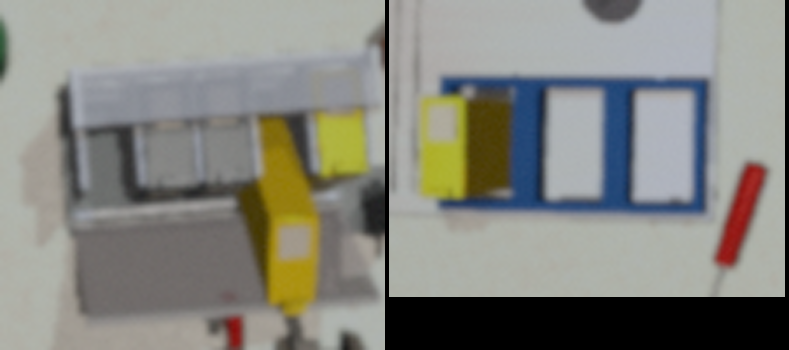

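The first magazine stands upright in bay 3. The second leans as modelled, with its top face from (293,214) to (293,302).

>>> drive_tool --rows '[[[0.139,0,0.173,0,0.02,0,0.35],[0.139,0,0.173,0,0.02,0,0.35],[0.139,0,0.173,0,0.02,0,0.35],[0.139,0,0.173,0,0.02,0,0.35],[0.153,0,0.4,0,0.02,0,0.35],[0.153,0,0.623,0,0.02,0,0.35],[0.161,0,0.75,0,0.02,0,0.35],[0.161,0,0.866,0,0.02,0,0.35],[0.161,0,0.866,0,0.02,0,0.35],[0.161,0,0.866,0,0.02,0,0.35]]]'

```text
t: 30.5
position: [552.7, -263.2, 135.2]
tool_rot: [-2.955, -0.089, -0.996]
force: [1.0, 0.4, -0.1]
gripper_width: 59.8
gripper_force: 0.0
```

>>> drive_tool --rows '[[[0,0,0,0,0,0,0.5],[0,0,0,0,0,0,0.6],[0,0,0,0,0,0,0.7],[0,0,0,0,0,0,0.7],[0,0,0,0,0,0,0.7],[0,0,0,0,0,0,0.7]]]' --force 40

```text
t: 31.1
position: [553.2, -263.4, 135.6]
tool_rot: [-2.955, -0.089, -0.998]
force: [-3.2, 0.0, 5.7]
gripper_width: 39.1
gripper_force: 40.0
```

>>> drive_tool --rows '[[[0.01,0,-0.1,0,0,0,0.7],[0.01,0,-0.1,0,0,0,0.7],[0.01,0,-0.1,0,0,0,0.7],[0.01,0,-0.1,0,0,0,0.7]]]'

```text
t: 31.5
position: [544.7, -262.9, 146.3]
tool_rot: [-2.954, -0.088, -0.994]
force: [0.2, -0.1, -2.3]
gripper_width: 39.1
gripper_force: 40.0
```

Run:
```python
from h import *
chk();carry(2)
```

```text
t 31.5 err [-0.4 -0.6 -0.2] rot 0.005 F [ 0.2 -0.1 -2.3] w 39.1 gf 40.0 q [-0.94 -0.02  2.07  0.74  0.86  0.14]
CALL n= 3
   3 x [0.061, 0.0, -0.597, 0.0, 0.0, -0.0, 0.7]
CALL n= 3
   3 x [0.055, 0.0, -0.53, 0.0, 0.0, -0.0, 0.7]
CALL n= 3
   3 x [0.02, -0.896, 0.081, -0.001, -0.155, 0.012, 0.7]
CALL n= 4
   4 x [0.022, -0.897, 0.075, -0.005, -0.155, 0.013, 0.7]
CALL n= 4
   4 x [0.02, -0.898, 0.062, -0.005, -0.103, 0.013, 0.7]
CALL n= 6
   6 x [0.012, -0.898, 0.053, -0.0, -0.0, 0.013, 0.7]
CALL n= 9
   4 x [-0.001, -0.0, 0.667, -0.0, -0.0, -0.0, 0.7]
   5 x [-0.001, -0.0, 0.854, -0.0, -0.0, -0.0, 0.7]
```

>>> drive_tool --rows '[[[0.02,0,-0.2,0,0,0,0.7],[0.04,0,-0.4,0,0,0,0.7],[0.061,0,-0.597,0,0,0,0.7]]]'

```text
t: 31.8
position: [497.4, -265.9, 223.9]
tool_rot: [-2.953, -0.088, -0.993]
force: [0.0, -0.3, -2.2]
gripper_width: 38.6
gripper_force: 40.0
```

>>> drive_tool --rows '[[[0.018,0,-0.18,0,0,0,0.7],[0.036,0,-0.36,0,0,0,0.7],[0.055,0,-0.53,0,0,0,0.7],[0.055,0,-0.53,0,0,0,0.7]]]'

```text
t: 32.2
position: [456.8, -271.0, 295.5]
tool_rot: [-2.958, -0.089, -1.001]
force: [1.3, -0.8, -2.9]
gripper_width: 38.4
gripper_force: 40.0
```

>>> drive_tool --rows '[[[0.005,-0.224,0.02,0,-0.04,0.003,0.7],[0.01,-0.448,0.04,0,-0.08,0.006,0.7],[0.015,-0.672,0.06,-0.001,-0.12,0.009,0.7],[0.02,-0.896,0.081,-0.001,-0.155,0.012,0.7]]]'

```text
t: 32.6
position: [458.1, -132.7, 283.4]
tool_rot: [-3.056, -0.063, -0.624]
force: [0.8, 0.1, -3.5]
gripper_width: 38.9
gripper_force: 40.0
```

>>> drive_tool --rows '[[[0.006,-0.224,0.019,-0.001,-0.04,0.003,0.7],[0.011,-0.448,0.038,-0.002,-0.08,0.006,0.7],[0.017,-0.672,0.056,-0.004,-0.12,0.01,0.7],[0.022,-0.897,0.075,-0.005,-0.155,0.013,0.7]]]'

```text
t: 33.0
position: [459.7, 2.7, 275.8]
tool_rot: [-3.119, -0.036, -0.248]
force: [1.4, -0.1, -3.2]
gripper_width: 38.6
gripper_force: 40.0
```

>>> drive_tool --rows '[[[0.005,-0.224,0.016,-0.001,-0.026,0.003,0.7],[0.01,-0.449,0.031,-0.002,-0.052,0.006,0.7],[0.015,-0.673,0.047,-0.004,-0.078,0.01,0.7],[0.02,-0.898,0.062,-0.005,-0.103,0.013,0.7]]]'

```text
t: 33.4
position: [460.7, 137.6, 268.0]
tool_rot: [-3.138, -0.005, 0.005]
force: [0.7, -0.6, -3.0]
gripper_width: 38.8
gripper_force: 40.0
```

>>> drive_tool --rows '[[[0.003,-0.224,0.014,0,0,0.003,0.7],[0.006,-0.449,0.028,0,0,0.006,0.7],[0.009,-0.673,0.04,0,0,0.01,0.7],[0.012,-0.8,0.053,0,0,0.013,0.7],[0.012,-0.898,0.053,0,0,0.013,0.7],[0.012,-0.898,0.053,0,0,0.013,0.7],[0.012,-0.898,0.053,0,0,0.013,0.7]]]'

```text
t: 34.1
position: [462.8, 269.6, 262.0]
tool_rot: [-3.139, 0.029, 0.0]
force: [0.4, -0.5, -2.1]
gripper_width: 38.9
gripper_force: 40.0
```

>>> drive_tool --rows '[[[0,0,0.25,0,0,0,0.7],[0,0,0.5,0,0,0,0.7],[0,0,0.7,0,0,0,0.7],[0,0,0.78,0,0,0,0.7],[0,0,0.82,0,0,0,0.7],[0,0,0.82,0,0,0,0.7],[0,0,0.82,0,0,0,0.7]]]'

```text
t: 34.8
position: [464.5, 270.5, 141.7]
tool_rot: [-3.137, 0.03, -0.007]
force: [0.1, -0.4, -2.1]
gripper_width: 38.7
gripper_force: 40.0
```

>>> drive_tool --rows '[[[0,0,0.02,0,0,0,0.7],[0,0,0.04,0,0,0,0.7],[0,0,0.055,0,0,0,0.7],[0,0,0.065,0,0,0,0.7],[0,0,0.072,0,0,0,0.7],[0,0,0.072,0,0,0,0.7]]]'

```text
t: 35.4
position: [464.1, 270.5, 131.7]
tool_rot: [-3.138, 0.03, -0.005]
force: [-3.0, -0.9, 11.5]
gripper_width: 38.9
gripper_force: 40.0
```

>>> drive_tool --rows '[[[0,0,0,0,0,0,0.5],[0,0,0,0,0,0,0.37],[0,0,0,0,0,0,0.37],[0,0,0,0,0,0,0.37]]]'

```text
t: 35.8
position: [463.0, 270.3, 128.9]
tool_rot: [-3.138, 0.03, -0.001]
force: [0.2, -0.3, -0.2]
gripper_width: 58.0
gripper_force: 0.0
```

>>> drive_tool --rows '[[[0,0,-0.2,0,0,0,0.37],[0,0,-0.4,0,0,0,0.37],[0,0,-0.7,0,0,0,0.37],[0,0,-1,0,0,0,0.37],[0,0,-1,0,0,0,0.37],[0,0,-1,0,0,0,0.37],[0,0,-1,0,0,0,0.37]]]'

```text
t: 36.5
position: [462.1, 269.5, 277.3]
tool_rot: [-3.139, 0.03, 0.003]
force: [0.9, 0.5, 0.5]
gripper_width: 57.8
gripper_force: 0.0
```

Run:
```python
from h import *
s=read_state();print(s["position"]);sync(); gotip(-92)
```

```text
[462.12449884 269.53549178 277.25775798]
CALL n= 4
   4 x [0.277, 0.951, 0.009, -0.002, 0.001, -0.012, 1]
CALL n= 4
   4 x [0.259, 0.956, 0.013, 0.0, 0.0, -0.013, 1]
CALL n= 4
   4 x [0.24, 0.961, 0.012, 0.0, 0.0, -0.013, 1]
CALL n= 12
   9 x [0.22, 0.966, 0.013, 0.0, 0.0, -0.013, 1]
   3 x [0.22, 0.965, 0.446, 0.0, 0.0, -0.013, 1]
CALL n= 4
   4 x [-0.0, 0.0, 0.127, 0.0, 0.0, 0.0, 1]
CALL n= 14
   1 x [-0.053, 0.0, -0.0, 0.0, 0.0, 0.0, 1]
   1 x [-0.124, 0.0, -0.005, 0.0, 0.032, 0.0, 1]
   1 x [-0.182, 0.0, -0.006, 0.0, 0.064, 0.0, 1]
   1 x [-0.24, 0.0, -0.005, 0.0, 0.096, 0.0, 1]
   1 x [-0.297, 0.0, -0.001, 0.0, 0.127, 0.0, 1]
   1 x [-0.354, 0.0, 0.006, 0.0, 0.159, 0.0, 1]
   1 x [-0.411, 0.0, 0.016, 0.0, 0.191, 0.0, 1]
   1 x [-0.467, 0.0, 0.028, 0.0, 0.223, 0.0, 1]
   1 x [-0.523, 0.0, 0.044, 0.0, 0.255, 0.0, 1]
   1 x [-0.577, 0.0, 0.062, 0.0, 0.287, 0.0, 1]
   1 x [-0.631, 0.0, 0.083, 0.0, 0.318, 0.0, 1]
   1 x [-0.684, 0.0, 0.106, 0.0, 0.35, 0.0, 1]
   1 x [-0.735, 0.0, 0.132, 0.0, 0.382, 0.0, 1]
   1 x [-0.755, -0.0, 0.144, 0.0, 0.395, 0.0, 1]
CALL n= 4
   4 x [-0.0, 0.0, -0.4, 0.0, -0.0, 0.0, 0.35]
```

>>> drive_tool --rows '[[[0.07,0.238,0.002,0,0,-0.003,1],[0.14,0.476,0.004,0,0,-0.006,1],[0.21,0.714,0.006,0,0,-0.009,1],[0.277,0.951,0.009,0,0,-0.012,1]]]'

```text
t: 36.9
position: [500.9, 125.1, 274.9]
tool_rot: [-3.138, -0.0, 0.004]
force: [0.2, -0.2, 0.9]
gripper_width: 28.3
gripper_force: 0.0
```

>>> drive_tool --rows '[[[0.065,0.239,0.003,0,0,-0.003,1],[0.13,0.478,0.006,0,0,-0.006,1],[0.195,0.717,0.01,0,0,-0.01,1],[0.259,0.956,0.013,0,0,-0.013,1]]]'

```text
t: 37.3
position: [539.7, -18.3, 272.4]
tool_rot: [-3.137, -0.032, 0.004]
force: [1.1, -0.4, 1.1]
gripper_width: 0.6
gripper_force: 0.0
```

>>> drive_tool --rows '[[[0.06,0.24,0.003,0,0,-0.003,1],[0.12,0.48,0.006,0,0,-0.006,1],[0.18,0.72,0.009,0,0,-0.01,1],[0.24,0.961,0.012,0,0,-0.013,1]]]'

```text
t: 37.7
position: [578.7, -161.5, 270.0]
tool_rot: [-3.135, -0.064, 0.004]
force: [-0.2, -0.2, -0.4]
gripper_width: 0.5
gripper_force: 0.0
```

>>> drive_tool --rows '[[[0.055,0.24,0.003,0,0,-0.003,1],[0.11,0.48,0.006,0,0,-0.006,1],[0.165,0.72,0.009,0,0,-0.01,1],[0.22,0.966,0.013,0,0,-0.013,1],[0.22,0.966,0.013,0,0,-0.013,1],[0.22,0.966,0.013,0,0,-0.013,1],[0.22,0.966,0.013,0,0,-0.013,1],[0.22,0.965,0.2,0,0,-0.013,1],[0.22,0.965,0.4,0,0,-0.013,1],[0.22,0.965,0.446,0,0,-0.013,1],[0.22,0.965,0.446,0,0,-0.013,1]]]'

```text
t: 38.8
position: [617.7, -301.8, 203.9]
tool_rot: [-3.134, -0.097, 0.002]
force: [-0.9, -0.4, 0.4]
gripper_width: 0.6
gripper_force: 0.0
```

>>> drive_tool --rows '[[[0,0,0.04,0,0,0,1],[0,0,0.08,0,0,0,1],[0,0,0.12,0,0,0,1],[0,0,0.12,0,0,0,1],[0,0,0.12,0,0,0,1]]]'

```text
t: 39.3
position: [618.4, -303.5, 187.2]
tool_rot: [-3.137, -0.095, -0.002]
force: [0.3, -1.5, -0.6]
gripper_width: 0.3
gripper_force: 0.0
```

Run:
```python
from h import *
s=read_state();print(s["position"],s["force"],inrk(s["position"]),s["joint_velocities"].round(2),s["qpos"].round(2));
```

```text
[ 618.35705591 -303.47022854  187.23541119] [ 0.26395874 -1.46851759 -0.58752364] [ 29.96424687 -91.45637494 187.23541119] [-0.   -0.   -0.01 -0.   -0.   -0.  ] [-0.63  0.47  1.27  0.    1.41  0.88]
```

>>> drive_tool --rows '[[[-0.053,0,0.005,0,0,0,1],[-0.124,0,0,0,0.032,0,1],[-0.182,0,-0.003,0,0.064,0,1],[-0.24,0,-0.003,0,0.096,0,1],[-0.297,0,0,0,0.127,0,1],[-0.354,0,0.006,0,0.159,0,1],[-0.411,0,0.016,0,0.191,0,1],[-0.467,0,0.028,0,0.223,0,1],[-0.523,0,0.044,0,0.255,0,1],[-0.577,0,0.062,0,0.287,0,1],[-0.631,0,0.083,0,0.318,0,1],[-0.684,0,0.106,0,0.35,0,1],[-0.735,0,0.132,0,0.382,0,1],[-0.755,0,0.144,0,0.395,0,1],[-0.755,0,0.144,0,0.395,0,1]]]'

```text
t: 40.8
position: [504.1, -310.1, 164.7]
tool_rot: [-2.969, -0.086, -0.953]
force: [0.1, -0.3, -0.0]
gripper_width: 0.3
gripper_force: 0.0
```

>>> drive_tool --rows '[[[0,0,-0.2,0,0,0,1],[0,0,-0.4,0,0,0,0.35],[0,0,-0.5,0,0,0,0.35],[0,0,-0.5,0,0,0,0.35],[0,0,-0.5,0,0,0,0.35],[0,0,-0.5,0,0,0,0.35]]]'

```text
t: 41.4
position: [461.9, -312.4, 225.4]
tool_rot: [-2.968, -0.089, -0.952]
force: [0.4, 0.4, -0.3]
gripper_width: 38.6
gripper_force: 0.0
```

Run:
```python
from h import *
s=read_state();print(s["position"],inrk(s["position"]),s["joint_velocities"].round(2),s["qpos"].round(2));sync()
look("m4.png",("top",250,140,110,100,3.5),("top",95,195,120,90,3.3)); grasp(-92)
f=lambda n,o,q:((proj(n,rk(q))[0]-o)*3.5).round(); print(f("top",(250,140),mp(85,0,170,-92,7)),f("top",(250,140),mp(0,0,170,-92,7)))
```

```text
[ 461.92144174 -312.43957709  225.41972253] [-126.72736823  -90.91939307  225.41972253] [ 0.    0.01  0.    0.    0.   -0.  ] [-1.15 -0.2   2.05  0.64  1.14  0.13]
(350, 789, 3)
CALL n= 11
   4 x [0.134, 0.008, 0.168, -0.003, 0.019, -0.001, 0.35]
   3 x [0.147, 0.01, 0.619, -0.003, 0.019, -0.001, 0.35]
   4 x [0.154, 0.011, 0.861, -0.003, 0.019, -0.001, 0.35]
CALL n= 7
   7 x [-0.0, -0.0, 0.0, 0.0, -0.0, -0.0, 0.9]
CALL n= 3
   3 x [0.01, -0.0, -0.099, 0.0, -0.0, -0.0, 0.9]
[350. 207.] [345. 294.]
```

View pics/m4.png

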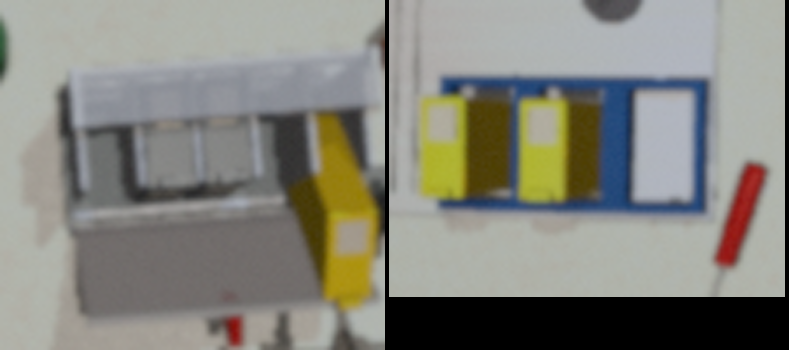

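All three views agree: two magazines are standing, and the third leans at (347,255) in the left crop. It's close to the latch post, so I'll use a narrower opening and a slightly higher grip.

>>> drive_tool --rows '[[[0.134,0.008,0.168,0,0.019,0,0.44],[0.134,0.008,0.168,0,0.019,0,0.44],[0.134,0.008,0.168,0,0.019,0,0.44],[0.134,0.008,0.168,0,0.019,0,0.44],[0.147,0.01,0.3,0,0.019,0,0.44],[0.147,0.01,0.45,0,0.019,0,0.44],[0.147,0.01,0.6,0,0.019,0,0.44],[0.154,0.011,0.7,0,0.019,0,0.44],[0.154,0.011,0.8,0,0.019,0,0.44],[0.154,0.011,0.8,0,0.019,0,0.44]]]'

```text
t: 42.5
position: [549.9, -308.2, 140.8]
tool_rot: [-2.952, -0.088, -0.994]
force: [0.0, -0.0, -0.7]
gripper_width: 51.5
gripper_force: 0.0
```

>>> drive_tool --rows '[[[0,0,0,0,0,0,0.5],[0,0,0,0,0,0,0.6],[0,0,0,0,0,0,0.7],[0,0,0,0,0,0,0.7],[0,0,0,0,0,0,0.7],[0,0,0,0,0,0,0.7]]]' --force 40

```text
t: 43.1
position: [550.6, -309.7, 143.3]
tool_rot: [-2.954, -0.089, -1.0]
force: [-2.9, -0.1, 5.8]
gripper_width: 38.4
gripper_force: 40.0
```

>>> drive_tool --rows '[[[0.01,0,-0.1,0,0,0,0.7],[0.01,0,-0.1,0,0,0,0.7],[0.01,0,-0.1,0,0,0,0.7],[0.01,0,-0.1,0,0,0,0.7]]]'

```text
t: 43.5
position: [542.2, -309.0, 154.0]
tool_rot: [-2.953, -0.088, -0.996]
force: [0.7, 0.2, -2.6]
gripper_width: 39.2
gripper_force: 39.9
```

Run:
```python
from h import *
chk();sync();carry(1,142)
```

```text
t 43.5 err [-5.8 -0.7  7.4] rot 0.005 F [ 0.7  0.2 -2.6] w 39.2 gf 39.9 q [-1.    0.04  1.99  0.74  0.91  0.1 ]
CALL n= 3
   3 x [0.062, -0.003, -0.597, -0.003, -0.0, -0.002, 0.7]
CALL n= 3
   3 x [0.055, 0.001, -0.53, 0.0, -0.0, 0.0, 0.7]
CALL n= 3
   3 x [0.011, -0.834, 0.09, -0.001, -0.155, 0.013, 0.7]
CALL n= 3
   3 x [0.016, -0.835, 0.085, -0.005, -0.156, 0.013, 0.7]
CALL n= 3
   3 x [0.018, -0.836, 0.074, -0.005, -0.103, 0.013, 0.7]
CALL n= 6
   6 x [0.013, -0.836, 0.065, -0.0, 0.0, 0.013, 0.7]
CALL n= 9
   4 x [-0.0, -0.0, 0.667, -0.0, 0.0, -0.0, 0.7]
   5 x [-0.0, -0.0, 0.787, -0.0, 0.0, -0.0, 0.7]
```

>>> drive_tool --rows '[[[0.02,0,-0.2,0,0,0,0.7],[0.04,0,-0.4,0,0,0,0.7],[0.062,-0.003,-0.597,0,0,0,0.7]]]'

```text
t: 43.8
position: [494.8, -311.5, 231.5]
tool_rot: [-2.952, -0.088, -0.995]
force: [0.5, 0.2, -2.6]
gripper_width: 39.0
gripper_force: 40.0
```

>>> drive_tool --rows '[[[0.018,0,-0.18,0,0,0,0.7],[0.036,0,-0.36,0,0,0,0.7],[0.055,0.001,-0.53,0,0,0,0.7],[0.055,0.001,-0.53,0,0,0,0.7]]]'

```text
t: 44.2
position: [454.0, -316.9, 303.1]
tool_rot: [-2.958, -0.089, -1.002]
force: [0.1, -0.8, -3.4]
gripper_width: 38.7
gripper_force: 40.0
```

>>> drive_tool --rows '[[[0.003,-0.21,0.022,0,-0.04,0.003,0.7],[0.006,-0.42,0.045,0,-0.08,0.006,0.7],[0.009,-0.63,0.068,0,-0.12,0.01,0.7],[0.011,-0.834,0.09,-0.001,-0.155,0.013,0.7]]]'

```text
t: 44.6
position: [455.8, -187.8, 289.0]
tool_rot: [-3.055, -0.061, -0.626]
force: [1.4, 0.1, -3.0]
gripper_width: 39.1
gripper_force: 40.0
```

>>> drive_tool --rows '[[[0.004,-0.21,0.021,-0.001,-0.04,0.003,0.7],[0.008,-0.42,0.042,-0.002,-0.08,0.006,0.7],[0.012,-0.63,0.064,-0.004,-0.12,0.01,0.7],[0.016,-0.835,0.085,-0.005,-0.156,0.013,0.7]]]'

```text
t: 45.0
position: [457.7, -61.7, 279.8]
tool_rot: [-3.118, -0.033, -0.248]
force: [0.0, 0.3, -2.8]
gripper_width: 38.8
gripper_force: 40.0
```

>>> drive_tool --rows '[[[0.004,-0.21,0.018,-0.001,-0.026,0.003,0.7],[0.009,-0.42,0.037,-0.002,-0.052,0.006,0.7],[0.013,-0.63,0.056,-0.004,-0.078,0.01,0.7],[0.018,-0.836,0.074,-0.005,-0.103,0.013,0.7]]]'

```text
t: 45.4
position: [459.2, 63.9, 270.4]
tool_rot: [-3.136, -0.002, 0.005]
force: [-0.5, -0.8, -3.8]
gripper_width: 38.7
gripper_force: 40.0
```

>>> drive_tool --rows '[[[0.003,-0.21,0.016,0,0,0.003,0.7],[0.006,-0.42,0.032,0,0,0.006,0.7],[0.01,-0.63,0.048,0,0,0.01,0.7],[0.013,-0.75,0.065,0,0,0.013,0.7],[0.013,-0.836,0.065,0,0,0.013,0.7],[0.013,-0.836,0.065,0,0,0.013,0.7],[0.013,-0.836,0.065,0,0,0.013,0.7]]]'

```text
t: 46.1
position: [461.6, 186.7, 262.7]
tool_rot: [-3.137, 0.031, 0.0]
force: [-0.1, 0.2, -2.3]
gripper_width: 38.7
gripper_force: 40.0
```

>>> drive_tool --rows '[[[0,0,0.25,0,0,0,0.7],[0,0,0.5,0,0,0,0.7],[0,0,0.65,0,0,0,0.7],[0,0,0.72,0,0,0,0.7],[0,0,0.76,0,0,0,0.7],[0,0,0.76,0,0,0,0.7],[0,0,0.76,0,0,0,0.7]]]'

```text
t: 46.8
position: [462.9, 187.3, 150.9]
tool_rot: [-3.137, 0.033, -0.005]
force: [-0.0, -0.3, -2.8]
gripper_width: 38.8
gripper_force: 40.0
```

>>> drive_tool --rows '[[[0,0,0.02,0,0,0,0.7],[0,0,0.04,0,0,0,0.7],[0,0,0.055,0,0,0,0.7],[0,0,0.065,0,0,0,0.7],[0,0,0.072,0,0,0,0.7],[0,0,0.072,0,0,0,0.7]]]'

```text
t: 47.4
position: [462.4, 187.6, 141.1]
tool_rot: [-3.137, 0.032, -0.003]
force: [-4.8, -0.6, 13.0]
gripper_width: 38.7
gripper_force: 40.0
```

Contact with the bay floor. I'll release, back off and look for the spool.

>>> drive_tool --rows '[[[0,0,0,0,0,0,0.5],[0,0,0,0,0,0,0.37],[0,0,0,0,0,0,0.37],[0,0,0,0,0,0,0.37]]]'

```text
t: 47.8
position: [461.7, 187.4, 138.4]
tool_rot: [-3.137, 0.032, -0.001]
force: [0.0, -0.5, 0.6]
gripper_width: 57.6
gripper_force: 0.0
```

>>> drive_tool --rows '[[[0,0,-0.2,0,0,0,0.37],[0,0,-0.4,0,0,0,0.37],[0,0,-0.7,0,0,0,0.37],[0,0,-0.9,0,0,0,0.37],[0,0,-0.9,0,0,0,0.37],[0,0,-0.9,0,0,0,0.37]]]'

```text
t: 48.4
position: [461.8, 186.8, 273.5]
tool_rot: [-3.137, 0.032, -0.002]
force: [-1.2, 1.0, -0.7]
gripper_width: 57.6
gripper_force: 0.0
```

>>> drive_tool --rows '[[[-0.3,-0.3,-0.2,0,0,0,0.2],[-0.6,-0.6,-0.2,0,0,0,0.2],[-0.9,-0.9,-0.2,0,0,0,0.2],[-0.9,-0.9,-0.2,0,0,0,0.2],[-0.9,-0.9,-0.2,0,0,0,0.2]]]'

```text
t: 48.9
position: [325.3, 327.0, 302.2]
tool_rot: [-3.137, 0.021, 0.005]
force: [0.9, -0.6, -0.6]
gripper_width: 73.3
gripper_force: 0.0
```

Run:
```python
from h import *
sync(); s=read_state(); print(s["position"],s["qpos"].round(2))
look("f1.png",("top",90,165,170,110,2.35),("scene",90,180,170,120,2.3))
```

```text
[325.29558254 327.04244123 302.23882123] [ 0.52 -0.19  1.77  0.01  1.56  2.11]
(276, 799, 3)
```

View pics/f1.png

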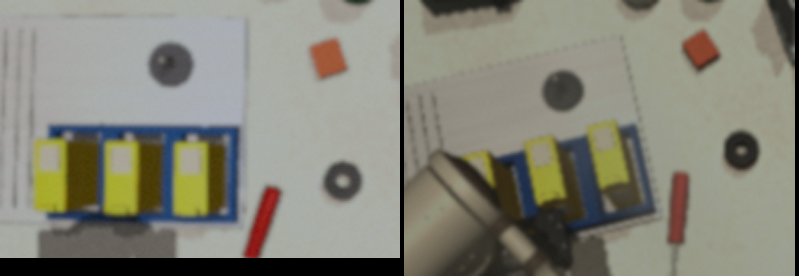

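All three magazines stand in the bays. The spool is at (342,181) in the left crop and (741,150) in the right, and the seat is at (171,64) and (563,90). Next I'll measure both precisely with filled contours.

```bash
cat >> h.py <<'E'
def disc(n,uv,win=17,thr=.72):
    im=cv2.resize(cv2.cvtColor(camera(n),cv2.COLOR_BGR2GRAY),None,fx=4,fy=4,interpolation=cv2.INTER_CUBIC)
    u,v=int(uv[0]-win),int(uv[1]-win); c=im[4*v:4*(v+2*win),4*u:4*(u+2*win)]
    t,m=cv2.threshold(c,0,255,cv2.THRESH_BINARY_INV+cv2.THRESH_OTSU)
    k=max(cv2.findContours(m,cv2.RETR_EXTERNAL,cv2.CHAIN_APPROX_NONE)[0],key=cv2.contourArea); M=cv2.moments(cv2.convexHull(k))
    return np.array([M["m10"]/M["m00"],M["m01"]/M["m00"]])/4-.375+[u,v],M["m00"]/16
def hull(n,xy,r,z0,z1):
    a=np.linspace(0,6.283,60); P=np.vstack([np.c_[xy[0]+r*np.cos(a),xy[1]+r*np.sin(a),0*a+z] for z in(z0,z1)])
    M=cv2.moments(cv2.convexHull(proj(n,P).astype(np.float32))); return np.array([M["m10"]/M["m00"],M["m01"]/M["m00"]]),M["m00"]
def locate(obs,r,z0,z1,g):
    out={}
    for n,(c,A) in obs.items(): out[n]=least_squares(lambda p:hull(n,p,r,z0,z1)[0]-c,g).x; print(n,c.round(2),"area",round(A),round(hull(n,out[n],r,z0,z1)[1]),out[n].round(1))
    m=np.mean(list(out.values()),0); print("mean",m.round(1)); return m
E
python3 - <<'E'
from h import *
locate({"top":disc("top",(235.5,242)),"scene":disc("scene",(236.5,245))},25,0,40,[448,11])
locate({"top":disc("top",(162.8,192.2)),"scene":disc("scene",(159,219))},30,0,20,[604,237])
E
```

```text
top [235.3  241.67] area 216 217 [448.5  11. ]
scene [236.17 245.18] area 213 219 [451.5  11. ]
mean [450.  11.]
top [162.28 192.07] area 277 309 [606.1 239.9]
scene [158.58 219.13] area 248 272 [611.8 244. ]
mean [609. 242.]
```

Run:
```python
from h import *
o={"top":disc("top",(162.8,192.2)),"scene":disc("scene",(159,219))}
for z0 in(10,19.9): locate(o,30,z0,20,[604,237])
look("sp.png",("top",140,172,42,42,9.3),("scene",138,196,42,42,9.3))
for xy in((605,238),(607.5,240)): print([((proj(n,[*xy,z])[0]-o2)*9.3).round() for n,o2 in(("top",(140,172)),("scene",(138,196))) for z in (20,80)])
```

```text
top [162.27 192.06] area 276 298 [605.8 239.2]
scene [158.57 219.14] area 248 257 [610.3 243.6]
mean [608.  241.4]
top [162.27 192.06] area 276 288 [605.4 238.3]
scene [158.57 219.14] area 248 242 [608.8 243.1]
mean [607.1 240.7]
(391, 790, 3)
[array([208., 188.]), array([173., 171.]), array([207., 221.]), array([179., 175.])]
[array([202., 180.]), array([167., 164.]), array([200., 216.]), array([171., 170.])]
```

View pics/sp.png

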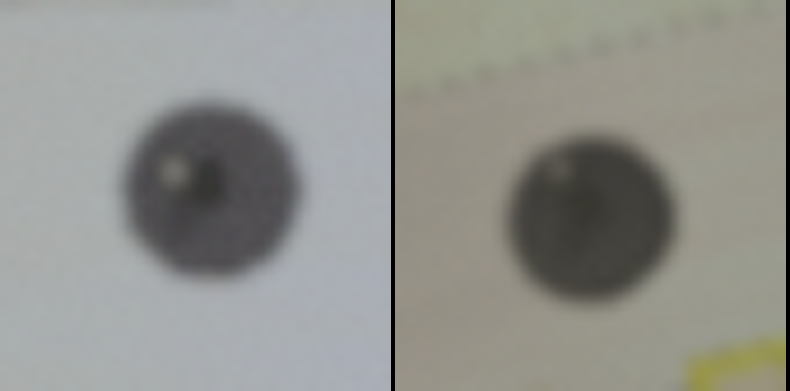

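The top view shows the disc at (212,188) with the spindle tip at (174,170). The scene view shows the disc at (592,217). The mean seat is about (608.2, 240.8) and the spool (450, 11).

Run:
```python
from h import *
sync(); p,_=load(); r=rot(-.02,0); S=(450,11); e=np.r_[S,230.]; c=[]
for k in(1,2,3): c.append([(p+(e-p)*k/3,r,.18,4 if k==3 else 0)])
c[-1]; c.append([(np.r_[S,90],r,.18,3)]); c.append([(np.r_[S,40],r,.18,1),(np.r_[S,13],r,.18,3)])
plan(c)
```

```text
CALL n= 3
   3 x [0.282, 0.69, 0.161, -0.003, -0.0, -0.001, 0.18]
CALL n= 3
   3 x [0.281, 0.69, 0.165, 0.0, -0.0, -0.0, 0.18]
CALL n= 7
   7 x [0.28, 0.689, 0.165, 0.0, -0.0, -0.0, 0.18]
CALL n= 7
   7 x [-0.0, -0.0, 0.933, 0.0, -0.0, -0.0, 0.18]
CALL n= 7
   3 x [-0.0, -0.0, 0.333, 0.0, -0.0, -0.0, 0.18]
   4 x [-0.0, -0.001, 0.513, 0.0, -0.0, -0.0, 0.18]
```

>>> drive_tool --rows '[[[0.094,0.23,0.02,0,0,0,0.18],[0.188,0.46,0.05,0,0,0,0.18],[0.282,0.69,0.161,0,0,0,0.18]]]'

```text
t: 49.7
position: [371.1, 219.1, 280.9]
tool_rot: [-3.136, 0.031, -0.007]
force: [0.9, 0.2, 1.0]
gripper_width: 75.2
gripper_force: 0.0
```

>>> drive_tool --rows '[[[0.094,0.23,0.05,0,0,0,0.18],[0.188,0.46,0.1,0,0,0,0.18],[0.281,0.69,0.165,0,0,0,0.18]]]'

```text
t: 50.0
position: [410.3, 114.2, 254.4]
tool_rot: [-3.137, 0.033, -0.003]
force: [0.3, 0.6, 0.1]
gripper_width: 75.4
gripper_force: 0.0
```

>>> drive_tool --rows '[[[0.094,0.23,0.055,0,0,0,0.18],[0.188,0.46,0.11,0,0,0,0.18],[0.28,0.689,0.165,0,0,0,0.18],[0.28,0.689,0.165,0,0,0,0.18],[0.28,0.689,0.165,0,0,0,0.18],[0.28,0.689,0.165,0,0,0,0.18]]]'

```text
t: 50.6
position: [449.5, 12.5, 229.5]
tool_rot: [-3.137, 0.031, -0.002]
force: [0.4, 0.5, 0.3]
gripper_width: 75.3
gripper_force: 0.0
```

>>> drive_tool --rows '[[[0,0,0.3,0,0,0,0.18],[0,0,0.6,0,0,0,0.18],[0,0,0.8,0,0,0,0.18],[0,0,0.933,0,0,0,0.18],[0,0,0.933,0,0,0,0.18],[0,0,0.933,0,0,0,0.18]]]'

```text
t: 51.2
position: [450.0, 13.2, 90.0]
tool_rot: [-3.137, 0.03, -0.002]
force: [1.0, 0.6, 1.0]
gripper_width: 75.2
gripper_force: 0.0
```

Run:
```python
from h import *
s=read_state();print(s["position"],s["gripper_width"],s["qpos"].round(2))
o={}
for n,uv in(("top",(235.5,242)),("scene",(236.5,245))): print(n,disc(n,uv))
look("g1.png",("top",205,215,60,50,6.6),("scene",205,220,60,50,6.6))
```

```text
[449.99579494  13.23885529  90.04026459] 75.17326717074405 [-0.24 -0.03  2.06  0.01  1.11  1.34]
top (array([238.10528098, 237.03759177]), 715.125)
scene (array([235.2143687 , 235.03385959]), 495.34375)
(330, 800, 3)
```

View pics/g1.png

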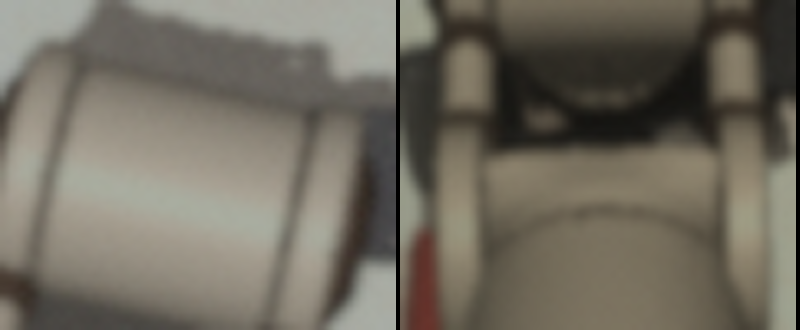

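The arm hides the spool here, so I'll go down by feel.

>>> drive_tool --rows '[[[0,0.013,0.2,0,0,0,0.18],[0,0.013,0.3,0,0,0,0.18],[0,0.013,0.36,0,0,0,0.18],[0,0.013,0.36,0,0,0,0.18]]]'

```text
t: 51.8
position: [449.2, 10.9, 34.8]
tool_rot: [-3.137, 0.032, 0.001]
force: [-1.4, -0.1, -0.2]
gripper_width: 75.2
gripper_force: 0.0
```

>>> drive_tool --rows '[[[0,0,0.05,0,0,0,0.18],[0,0,0.1,0,0,0,0.18],[0,0,0.15,0,0,0,0.18],[0,0,0.15,0,0,0,0.18],[0,0,0.15,0,0,0,0.18]]]'

```text
t: 52.3
position: [449.5, 11.0, 12.5]
tool_rot: [-3.137, 0.032, -0.0]
force: [0.3, -0.5, -0.3]
gripper_width: 75.5
gripper_force: 0.0
```

>>> drive_tool --rows '[[[0,0,0,0,0,0,0.3],[0,0,0,0,0,0,0.4],[0,0,0,0,0,0,0.5],[0,0,0,0,0,0,0.6],[0,0,0,0,0,0,0.6],[0,0,0,0,0,0,0.6]]]' --force 8

```text
t: 52.9
position: [449.9, 11.0, 12.9]
tool_rot: [-3.137, 0.032, -0.002]
force: [-1.1, 2.9, 2.6]
gripper_width: 50.7
gripper_force: 8.0
```

>>> drive_tool --rows '[[[0,0,0,0,0,0,0.25],[0,0,0,0,0,0,0.25],[0,0,0,0,0,0,0.25],[0,0,0,0,0,-0.25,0.25],[0,0,0,0,0,-0.5,0.25],[0,0,0,0,0,-0.75,0.25],[0,0,0,0,0,-1,0.25],[0,0,0,0,0,-1,0.25],[0,0,0,0,0,-1,0.25],[0,0,0,0,0,-1,0.25],[0,0,0,0,0,-1,0.25],[0,0,0,0,0,-1,0.25],[0,0,0,0,0,-1,0.25],[0,0,0,0,0,-1,0.25],[0,0,0,0,0,-1,0.25],[0,0,0,0,0,-1,0.25]]]'

```text
t: 54.5
position: [449.6, 10.9, 12.6]
tool_rot: [-2.244, -2.195, -0.005]
force: [1.3, 0.2, -1.3]
gripper_width: 68.9
gripper_force: 0.0
```

>>> drive_tool --rows '[[[0,0,0,0,0,0,0.3],[0,0,0,0,0,0,0.4],[0,0,0,0,0,0,0.5],[0,0,0,0,0,0,0.6],[0,0,0,0,0,0,0.6],[0,0,0,0,0,0,0.6]]]'

```text
t: 55.1
position: [449.7, 10.9, 12.7]
tool_rot: [-2.242, -2.197, -0.006]
force: [1.1, 0.4, -0.2]
gripper_width: 48.7
gripper_force: 8.0
```

>>> drive_tool --rows '[[[0,0,0,0,0,0,0.25],[0,0,0,0,0,0,0.25],[0,0,0,0,0,0,0.25],[0,0,0,0,0,0.25,0.25],[0,0,0,0,0,0.5,0.25],[0,0,0,0,0,0.75,0.25],[0,0,0,0,0,1,0.25],[0,0,0,0,0,1,0.25],[0,0,0,0,0,1,0.25],[0,0,0,0,0,1,0.25],[0,0,0,0,0,1,0.25],[0,0,0,0,0,1,0.25],[0,0,0,0,0,1,0.25],[0,0,0,0,0,1,0.25],[0,0,0,0,0,1,0.25],[0,0,0,0,0,1,0.25]]]'

```text
t: 56.7
position: [449.6, 10.9, 12.6]
tool_rot: [-3.137, 0.029, -0.001]
force: [0.7, -0.3, 0.2]
gripper_width: 68.3
gripper_force: 0.0
```

>>> drive_tool --rows '[[[0,0,0,0,0,0,0.3],[0,0,0,0,0,0,0.4],[0,0,0,0,0,0,0.5],[0,0,0,0,0,0,0.6],[0,0,0,0,0,0,0.6],[0,0,0,0,0,0,0.6]]]' --force 25

```text
t: 57.3
position: [449.7, 10.9, 12.7]
tool_rot: [-3.137, 0.032, -0.001]
force: [0.4, -0.3, -0.6]
gripper_width: 50.1
gripper_force: 25.0
```

Run:
```python
from h import *
s=read_state();print(s["position"],s["gripper_width"],s["qpos"].round(2));sync(); p,_=load()
r=rot(-.02,0); S=np.array([608.2,240.8]); a=np.r_[p[:2],150]; e=np.r_[S,200.]
plan([[(a,r,.6,1)],[(a+(e-a)*.5,r,.6,0)],[(e,r,.6,5)],[(np.r_[S,115],r,.6,4)]])
```

```text
[449.67627771  10.90190076  12.67273515] 50.129671160505566 [-0.25  0.11  2.09  0.01  0.94  1.34]
CALL n= 5
   5 x [0.001, -0.004, -0.916, -0.003, -0.0, -0.0, 0.6]
CALL n= 4
   4 x [0.512, -0.777, -0.166, 0.0, -0.0, -0.0, 0.6]
CALL n= 9
   9 x [0.513, -0.777, -0.167, 0.0, -0.0, -0.0, 0.6]
CALL n= 6
   6 x [-0.0, -0.0, 0.567, 0.0, -0.0, -0.0, 0.6]
```

>>> drive_tool --rows '[[[0,0,-0.2,0,0,0,0.6],[0,0,-0.45,0,0,0,0.6],[0,0,-0.7,0,0,0,0.6],[0,0,-0.916,0,0,0,0.6],[0,0,-0.916,0,0,0,0.6]]]'

```text
t: 57.8
position: [452.8, 9.5, 154.8]
tool_rot: [-3.139, 0.032, -0.016]
force: [0.6, 0.3, -0.5]
gripper_width: 50.3
gripper_force: 25.0
```

>>> drive_tool --rows '[[[0.128,-0.194,-0.04,0,0,0,0.6],[0.256,-0.388,-0.08,0,0,0,0.6],[0.384,-0.582,-0.12,0,0,0,0.6],[0.512,-0.777,-0.166,0,0,0,0.6]]]'

```text
t: 58.2
position: [528.2, 126.3, 173.5]
tool_rot: [-3.137, 0.032, 0.004]
force: [-0.3, -0.6, -1.3]
gripper_width: 50.1
gripper_force: 25.0
```

>>> drive_tool --rows '[[[0.128,-0.194,-0.04,0,0,0,0.6],[0.256,-0.388,-0.08,0,0,0,0.6],[0.384,-0.582,-0.12,0,0,0,0.6],[0.46,-0.7,-0.166,0,0,0,0.6],[0.513,-0.777,-0.167,0,0,0,0.6],[0.513,-0.777,-0.167,0,0,0,0.6],[0.513,-0.777,-0.167,0,0,0,0.6]]]'

```text
t: 58.9
position: [607.0, 239.5, 199.1]
tool_rot: [-3.138, 0.032, 0.004]
force: [-0.3, -0.1, -2.0]
gripper_width: 50.2
gripper_force: 25.0
```

>>> drive_tool --rows '[[[0,0,0.2,0,0,0,0.6],[0,0,0.4,0,0,0,0.6],[0,0,0.5,0,0,0,0.6],[0,0,0.567,0,0,0,0.6],[0,0,0.567,0,0,0,0.6],[0,0,0.567,0,0,0,0.6],[0,0,0.567,0,0,0,0.6]]]'

```text
t: 59.6
position: [609.2, 240.5, 117.9]
tool_rot: [-3.136, 0.032, -0.006]
force: [-0.2, -0.2, -1.6]
gripper_width: 50.2
gripper_force: 25.0
```

Run:
```python
from h import *
chk();s=read_state();print(s["position"],s["joint_velocities"].round(3))
```

```text
t 59.6 err [ 1.  -0.3  2.9] rot 0.006 F [-0.2 -0.2 -1.6] w 50.2 gf 25.0 q [0.19 0.44 1.45 0.   1.25 1.78]
[609.24977773 240.5028293  117.94369499] [ 0.001  0.001 -0.     0.002 -0.001  0.001]
```

>>> drive_tool --rows '[[[-0.005,0,0.08,0,0,0,0.6],[-0.005,0,0.12,0,0,0,0.6],[-0.005,0,0.15,0,0,0,0.6],[-0.005,0,0.17,0,0,0,0.6],[-0.005,0,0.19,0,0,0,0.6],[-0.005,0,0.21,0,0,0,0.6],[-0.005,0,0.21,0,0,0,0.6]]]'

```text
t: 60.3
position: [607.1, 240.4, 84.1]
tool_rot: [-3.137, 0.032, -0.0]
force: [-0.2, 0.2, -2.3]
gripper_width: 50.2
gripper_force: 25.0
```

>>> drive_tool --rows '[[[0,0,0.03,0,0,0,0.6],[0,0,0.06,0,0,0,0.6],[0,0,0.09,0,0,0,0.6],[0,0,0.12,0,0,0,0.6],[0,0,0.12,0,0,0,0.6]]]'

```text
t: 60.8
position: [606.7, 240.4, 65.4]
tool_rot: [-3.137, 0.032, 0.002]
force: [-0.5, 0.6, -0.9]
gripper_width: 50.2
gripper_force: 25.0
```

>>> drive_tool --rows '[[[0,0,0.03,0,0,0,0.6],[0,0,0.06,0,0,0,0.6],[0,0,0.09,0,0,0,0.6],[0,0,0.12,0,0,0,0.6],[0,0,0.12,0,0,0,0.6],[0,0,0.12,0,0,0,0.6]]]'

```text
t: 61.4
position: [607.3, 240.6, 48.4]
tool_rot: [-3.137, 0.032, -0.001]
force: [0.0, 0.4, -1.8]
gripper_width: 50.1
gripper_force: 25.0
```

Clean so far. Seating happens at a TCP height of about 33.

>>> drive_tool --rows '[[[0,0,0.03,0,0,0,0.6],[0,0,0.06,0,0,0,0.6],[0,0,0.08,0,0,0,0.6],[0,0,0.095,0,0,0,0.6],[0,0,0.1,0,0,0,0.6],[0,0,0.1,0,0,0,0.6]]]'

```text
t: 62.0
position: [607.3, 240.7, 33.4]
tool_rot: [-3.137, 0.032, -0.001]
force: [-0.3, -0.3, -1.4]
gripper_width: 50.1
gripper_force: 25.0
```

>>> drive_tool --rows '[[[0,0,0,0,0,0,0.4],[0,0,0,0,0,0,0.3],[0,0,0,0,0,0,0.3],[0,0,0,0,0,0,0.3]]]'

```text
t: 62.4
position: [607.7, 240.8, 33.9]
tool_rot: [-3.137, 0.032, -0.002]
force: [-0.9, 0.3, 0.6]
gripper_width: 64.1
gripper_force: 0.0
```

>>> drive_tool --rows '[[[0,0,-0.2,0,0,0,0.3],[0,0,-0.4,0,0,0,0.3],[0,0,-0.7,0,0,0,0.3],[0,0,-1,0,0,0,0.3],[0,0,-1,0,0,0,0.3],[0,0,-1,0,0,0,0.3]]]'

```text
t: 63.0
position: [608.2, 240.2, 185.2]
tool_rot: [-3.136, 0.032, -0.006]
force: [-0.2, 0.5, -0.6]
gripper_width: 64.2
gripper_force: 0.0
```

>>> drive_tool --rows '[[[0,0,-0.3,0,0,0,0.5],[0,0,-0.65,0,0,0,0.5],[0,0.3,-0.65,0,0,0,0.5],[0,0.6,-0.65,0,0,0,0.5],[0,1,-0.65,0,0,0,0.5],[0,1,-0.65,0,0,0,0.5],[0,1,-0.65,0,0,0,0.5]]]'

```text
t: 63.7
position: [603.4, 88.2, 278.3]
tool_rot: [-3.137, 0.037, 0.005]
force: [0.1, -0.2, -0.1]
gripper_width: 45.7
gripper_force: 0.0
```

Run:
```python
from h import *
sync(); s=read_state(); print(s["position"],inrk(s["position"]),s["qpos"].round(2))
look("f2.png",("top",90,165,120,110,3.3),("scene",90,180,120,120,3.3))
# tab pose with panel lowered: earlier TCP gripping at th=.58..: rack (-94.1,.6,105.7), tilt?
p,_=load(); r=rot(Y,.585); G=rk((-94.1,.4,105.7)); A=G+r.apply([0,0,-100]); print(G,A)
M=np.array([470,-10,260.]); c=[]
n=3
for k in(1,2): q=p+(M-p)*k/2; c.append([(q,rot(-.02+.08*k/2,0),.5,0)])
M2=(M+A)/2; c.append([(M2,rot(Y,.3),.5,0)]); c.append([(A,r,.5,4)])
c.append([(G*.6+A*.4,r,.5,1),(G,r,.5,3)]); plan(c)
```

```text
[603.41108092  88.2253807  278.27470188] [ 38.80712339 300.42452023 278.27470188] [-0.06  0.22  1.41  0.    1.52  1.54]
(396, 800, 3)
[ 488.94903694 -219.30909976  105.7       ] [ 433.83079613 -222.65889208  189.07120859]
CALL n= 2
   2 x [-0.437, 0.338, 0.061, -0.003, 0.002, -0.028, 0.5]
CALL n= 2
   2 x [-0.451, 0.318, 0.06, -0.0, -0.0, -0.025, 0.5]
CALL n= 3
   3 x [-0.163, 0.701, 0.237, 0.0, 0.191, -0.001, 0.5]
CALL n= 7
   7 x [-0.226, 0.7, 0.177, -0.0, 0.181, 0.0, 0.5]
CALL n= 7
   3 x [0.0, 0.0, 0.4, -0.0, 0.0, 0.0, 0.5]
   4 x [0.0, 0.0, 0.667, -0.0, 0.0, 0.0, 0.5]
```

View pics/f2.png

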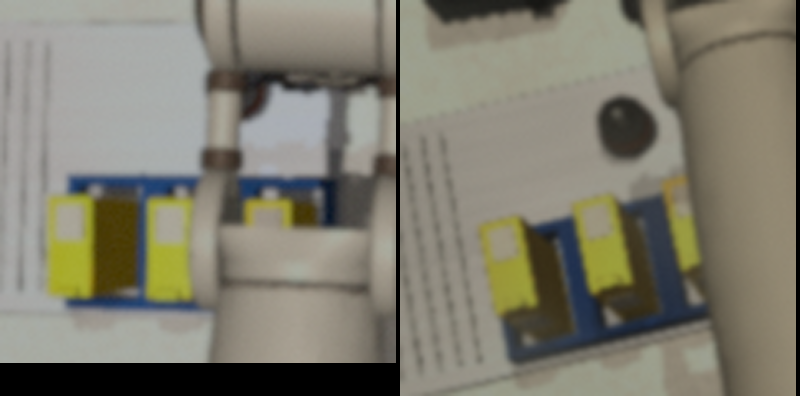

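That was my fifteenth picture, one over the limit of 14, so I'll look at no more and use numbers only. It shows the spool on the spindle at (627,128) and the magazines standing. Now to the tab.

>>> drive_tool --rows '[[[-0.22,0.17,0.03,0,0,-0.014,0.5],[-0.437,0.338,0.061,0,0,-0.028,0.5]]]'

```text
t: 64.0
position: [536.9, 41.9, 269.8]
tool_rot: [-3.136, -0.044, 0.001]
force: [-0.2, -0.1, 0.9]
gripper_width: 45.8
gripper_force: 0.0
```

>>> drive_tool --rows '[[[-0.22,0.16,0.03,0,0,-0.012,0.5],[-0.451,0.318,0.06,0,0,-0.025,0.5]]]'

```text
t: 64.2
position: [469.9, -7.8, 261.0]
tool_rot: [-3.135, -0.105, -0.0]
force: [0.5, -0.4, 0.7]
gripper_width: 45.9
gripper_force: 0.0
```

>>> drive_tool --rows '[[[-0.054,0.234,0.079,0,0.064,0,0.5],[-0.108,0.468,0.158,0,0.128,0,0.5],[-0.163,0.701,0.237,0,0.191,0,0.5]]]'

```text
t: 64.5
position: [453.8, -114.6, 225.7]
tool_rot: [-3.09, -0.102, -0.477]
force: [0.3, -1.0, 0.4]
gripper_width: 46.2
gripper_force: 0.0
```

>>> drive_tool --rows '[[[-0.075,0.234,0.05,0,0.06,0,0.5],[-0.15,0.468,0.1,0,0.12,0,0.5],[-0.226,0.7,0.177,0,0.181,0,0.5],[-0.226,0.7,0.177,0,0.181,0,0.5],[-0.226,0.7,0.177,0,0.181,0,0.5],[-0.226,0.7,0.177,0,0.181,0,0.5]]]'

```text
t: 65.1
position: [436.5, -219.8, 190.4]
tool_rot: [-2.984, -0.097, -0.899]
force: [0.1, 0.4, 0.7]
gripper_width: 45.9
gripper_force: 0.0
```

Run:
```python
from h import *
s=read_state(); print(s["position"],inrk(s["position"]),s["qpos"].round(2),s["force"])
sync(); r=rot(Y,.585); G=rk((-95.5,.4,106)); A=G+r.apply([0,0,-40])
plan([[(A,r,.5,1),(G,r,.5,3)]])
```

```text
[ 436.51415815 -219.78464551  190.43913061] [-146.46715846    3.10617307  190.43913061] [-1.08 -0.42  2.28  0.6   1.11  0.2 ] [0.09749795 0.4401895  0.67806854]
CALL n= 7
   3 x [-0.028, 0.021, 0.39, -0.004, -0.0, 0.001, 0.5]
   4 x [-0.028, 0.022, 0.657, -0.004, -0.0, 0.001, 0.5]
```

>>> drive_tool --rows '[[[-0.028,0.021,0.2,0,0,0,0.5],[-0.028,0.021,0.39,0,0,0,0.5],[-0.028,0.022,0.48,0,0,0,0.5],[-0.028,0.022,0.57,0,0,0,0.5],[-0.028,0.022,0.657,0,0,0,0.5],[-0.028,0.022,0.657,0,0,0,0.5]]]'

```text
t: 65.7
position: [487.9, -217.7, 104.7]
tool_rot: [-2.982, -0.1, -0.897]
force: [0.1, 0.4, 0.3]
gripper_width: 46.0
gripper_force: 0.0
```

>>> drive_tool --rows '[[[0,0,0,0,0,0,0.7],[0,0,0,0,0,0,0.8],[0,0,0,0,0,0,0.95],[0,0,0,0,0,0,0.95],[0,0,0,0,0,0,0.95],[0,0,0,0,0,0,0.95]]]' --force 30

```text
t: 66.3
position: [486.5, -219.4, 105.8]
tool_rot: [-2.981, -0.093, -0.899]
force: [-3.0, 9.3, 8.0]
gripper_width: 11.9
gripper_force: 30.0
```

Run:
```python
from h import *
chk(); s=read_state(); print(inrk(s["position"]),s["force"],s["qpos"].round(2)); p,_=load(); sync(); p,_=load()
plan([arc([.53,.48,.42,.36,.3,.24,.18,.12,.06,.0,-.02,-.02],(-17,15),inrk(p),Y,.95,th0=.585)])
```

```text
t 66.3 err [-1.1 -0.  -0.2] rot 0.009 F [-3.   9.3  8. ] w 11.9 gf 30.0 q [-0.96 -0.14  2.25  0.69  0.84  0.12]
[-96.58742933   0.48843624 105.76261382] [-3.01119121  9.29947632  7.96369943] [-0.96 -0.14  2.25  0.69  0.84  0.12]
CALL n= 12
   1 x [0.044, -0.0, -0.005, -0.006, -0.036, -0.0, 0.95]
   1 x [0.084, -0.0, -0.007, -0.006, -0.067, -0.0, 0.95]
   1 x [0.132, -0.0, -0.007, -0.006, -0.106, -0.0, 0.95]
   1 x [0.181, -0.0, -0.004, -0.006, -0.144, 0.0, 0.95]
   1 x [0.229, -0.0, 0.002, -0.006, -0.182, 0.0, 0.95]
   1 x [0.276, -0.0, 0.011, -0.006, -0.22, 0.0, 0.95]
   1 x [0.323, -0.0, 0.022, -0.006, -0.258, 0.001, 0.95]
   1 x [0.369, -0.0, 0.037, -0.006, -0.297, 0.001, 0.95]
   1 x [0.414, 0.0, 0.054, -0.006, -0.335, 0.001, 0.95]
   1 x [0.458, 0.0, 0.073, -0.006, -0.373, 0.001, 0.95]
   1 x [0.473, 0.0, 0.08, -0.006, -0.386, 0.001, 0.95]
   1 x [0.473, 0.0, 0.08, -0.006, -0.386, 0.001, 0.95]
```

>>> drive_tool --rows '[[[0.044,0,-0.005,-0.001,-0.036,0,0.95],[0.084,0,-0.007,-0.002,-0.067,0,0.95],[0.132,0,-0.007,-0.003,-0.106,0,0.95],[0.181,0,-0.004,-0.004,-0.144,0,0.95],[0.229,0,0.002,-0.005,-0.182,0,0.95],[0.276,0,0.011,-0.006,-0.22,0,0.95],[0.323,0,0.022,-0.006,-0.258,0,0.95],[0.369,0,0.037,-0.006,-0.297,0,0.95],[0.414,0,0.054,-0.006,-0.335,0,0.95],[0.458,0,0.073,-0.006,-0.373,0,0.95],[0.458,0,0.073,-0.006,-0.373,0,0.95]]]'

```text
t: 67.4
position: [551.2, -215.9, 136.2]
tool_rot: [3.138, 0.095, -0.002]
force: [-2.9, 6.4, 12.3]
gripper_width: 11.7
gripper_force: 30.0
```

Run:
```python
from h import *
s=read_state(); print(s["position"],inrk(s["position"]),s["force"],s["wrist_torque"],s["qpos"].round(2),R.from_rotvec(s["tool_rot"]).as_matrix()[:,2].round(3),s["gripper_width"])
```

```text
[ 551.179444   -215.88698999  136.23628133] [-3.17766069e+01  4.07408356e-02  1.36236281e+02] [-2.86207807  6.44777344 12.33206112] [ 1.54982127  0.99626505 -0.26918801] [-0.58  0.27  1.63 -0.    1.24  0.94] [-0.001 -0.002 -1.   ] 11.733303182237348
```

>>> drive_tool --rows '[[[0.02,0,0.003,0,-0.01,0,0.95],[0.04,0,0.006,0,-0.02,0,0.95],[0.04,0,0.006,0,-0.02,0,0.95]]]'

```text
t: 67.7
position: [552.5, -215.8, 135.6]
tool_rot: [3.138, 0.094, -0.064]
force: [-18.6, 7.2, 21.0]
gripper_width: 11.9
gripper_force: 30.0
```

Run:
```python
from h import *
s=read_state(); print(s["position"],inrk(s["position"]),s["force"],s["wrist_torque"],R.from_rotvec(s["tool_rot"]).as_matrix()[:,2].round(3))
```

```text
[ 552.51847272 -215.80021439  135.62691825] [-3.04347802e+01  4.61274823e-02  1.35626918e+02] [-18.62451317   7.22864464  21.04482013] [ 1.50927797  3.12160254 -0.19975045] [-0.041 -0.003 -0.999]
```

The reaction of about 18 N shows the panel is on its stop. I'll release and go back to the latch.

>>> drive_tool --rows '[[[0,0,0,0,0,0,0.6],[0,0,0,0,0,0,0.6],[0,0,0,0,0,0,0.6],[0,0,0,0,0,0,0.6],[-0.035,0,0,0,0.02,0,0.6],[-0.035,0,0,0,0.02,0,0.6],[-0.035,0,-0.3,0,0.02,0,0.6],[-0.035,0,-0.6,0,0.02,0,0.6],[-0.035,0,-0.85,0,0.02,0,0.6],[-0.035,0,-0.85,0,0.02,0,0.6],[-0.035,0,-0.85,0,0.02,0,0.6]]]'

```text
t: 68.8
position: [555.0, -216.7, 261.7]
tool_rot: [3.134, 0.094, 0.001]
force: [0.2, 0.1, -0.1]
gripper_width: 36.8
gripper_force: 0.0
```

Run:
```python
from h import *
sync(); p,_=load(); print(p,read_state()["force"]); L=np.array([566.3,-371.9]); r=rot(Y,0)
e=np.r_[L,262]
plan([[((p+e)/2,r,.65,0)],[(e,r,.65,5)],[(np.r_[L,200],r,.65,2),(np.r_[L,177.5],r,.65,3)]])
```

```text
[ 554.95289469 -216.67279919  261.67890279] [ 0.15153519  0.12995601 -0.05775634]
CALL n= 2
   2 x [0.007, 0.519, 0.002, 0.004, -0.0, -0.001, 0.65]
CALL n= 7
   7 x [0.006, 0.519, -0.001, -0.0, -0.0, 0.0, 0.65]
CALL n= 8
   4 x [-0.001, -0.0, 0.413, -0.0, -0.0, 0.0, 0.65]
   4 x [-0.001, -0.0, 0.563, -0.0, -0.0, 0.0, 0.65]
```

>>> drive_tool --rows '[[[0.003,0.26,0,0.004,0,0,0.65],[0.007,0.519,0.002,0.004,0,-0.001,0.65]]]'

```text
t: 69.0
position: [559.6, -293.7, 258.6]
tool_rot: [-3.136, -0.099, 0.006]
force: [0.1, -1.4, 0.5]
gripper_width: 32.2
gripper_force: 0.0
```

>>> drive_tool --rows '[[[0.003,0.26,0,0,0,0,0.65],[0.006,0.519,0,0,0,0,0.65],[0.006,0.519,0,0,0,0,0.65],[0.006,0.519,0,0,0,0,0.65],[0.006,0.519,0,0,0,0,0.65],[0.006,0.519,0,0,0,0,0.65]]]'

```text
t: 69.6
position: [566.0, -370.2, 260.5]
tool_rot: [-3.138, -0.099, 0.002]
force: [-0.5, -0.0, 0.1]
gripper_width: 32.6
gripper_force: 0.0
```

>>> drive_tool --rows '[[[0,0,0.2,0,0,0,0.65],[0,0,0.33,0,0,0,0.65],[0,0,0.413,0,0,0,0.65],[0,0,0.48,0,0,0,0.65],[0,0,0.53,0,0,0,0.65],[0,0,0.563,0,0,0,0.65],[0,0,0.563,0,0,0,0.65]]]'

```text
t: 70.3
position: [565.7, -371.5, 176.1]
tool_rot: [-3.138, -0.097, 0.001]
force: [-0.8, 0.2, 0.0]
gripper_width: 32.1
gripper_force: 0.0
```

>>> drive_tool --rows '[[[0,0,0,0,0,0,0.75],[0,0,0,0,0,0,0.85],[0,0,0,0,0,0,0.95],[0,0,0,0,0,0,0.95],[0,0,0,0,0,0,0.95],[0,0,0,0,0,0,0.95]]]' --force 20

```text
t: 70.9
position: [566.0, -372.1, 177.1]
tool_rot: [-3.14, -0.096, -0.001]
force: [-0.6, -1.2, 2.6]
gripper_width: 11.2
gripper_force: 20.0
```

Run:
```python
from h import *
s=read_state(); print(s["position"],s["force"],s["wrist_torque"],s["gripper_width"],s["qpos"].round(2))
```

```text
[ 566.03906704 -372.11723968  177.06249214] [-0.64650055 -1.2348077   2.5636164 ] [-0.34142803 -0.01721505 -0.12955826] 11.233788010267764 [-0.76  0.45  1.32  0.    1.38  0.75]
```

Gripped (11 mm). Turning back a quarter turn clockwise.

>>> drive_tool --rows '[[[0,0,0,0,0,0.09,0.95],[0,0,0,0,0,0.18,0.95],[0,0,0,0,0,0.27,0.95],[0,0,0,0,0,0.36,0.95],[0,0,0,0,0,0.45,0.95],[0,0,0,0,0,0.54,0.95],[0,0,0,0,0,0.63,0.95],[0,0,0,0,0,0.72,0.95],[0,0,0,0,0,0.81,0.95],[0,0,0,0,0,0.9,0.95],[0,0,0,0,0,0.96,0.95],[0,0,0,0,0,1,0.95],[0,0,0,0,0,1,0.95]]]' --force 30

```text
t: 72.2
position: [567.0, -371.0, 177.1]
tool_rot: [-2.287, 2.15, -0.0]
force: [3.7, 2.3, 3.9]
gripper_width: 10.6
gripper_force: 30.0
```

>>> drive_tool --rows '[[[0,0,0,0,0,0.02,0.95],[0,0,0,0,0,0.02,0.95]]]'

```text
t: 72.4
position: [567.0, -371.1, 177.1]
tool_rot: [-2.256, 2.183, -0.0]
force: [5.5, 1.5, 3.4]
gripper_width: 10.8
gripper_force: 30.1
```

Run:
```python
from h import *
s=read_state(); m=R.from_rotvec(s["tool_rot"]).as_matrix(); print(s["position"],s["force"],s["wrist_torque"],s["gripper_width"],s["qpos"].round(2),"yaw rel rack",np.arctan2(m[1,0],m[0,0])-Y)
```

```text
[ 566.97283302 -371.05491548  177.06176094] [5.52225725 1.48932069 3.39922028] [ 0.42536339 -0.98177483  0.44692115] 10.81955248111929 [-0.76  0.45  1.32  0.    1.38  2.35] yaw rel rack -1.5985604301336813
```

>>> drive_tool --rows '[[[0,0,0,0,0,-0.02,0.65],[0,0,0,0,0,-0.02,0.65],[0,0,0,0,0,-0.02,0.65],[0,0,0,0,0,-0.02,0.65],[0,0,-0.3,0,0,-0.02,0.65],[0,0,-0.6,0,0,-0.02,0.65],[0,0,-0.8,0,0,-0.02,0.5],[0,0,-0.8,0,0,-0.02,0.5]]]'

```text
t: 73.2
position: [567.4, -373.5, 303.2]
tool_rot: [-2.288, 2.152, -0.014]
force: [0.8, -0.1, 1.2]
gripper_width: 45.3
gripper_force: 0.0
```

>>> drive_tool --rows '[[[0.1,0.3,0,0,0,0,0.5],[0.3,0.6,0,0,0,0,0.5],[0.5,1,0,0,0,0,0.5],[0.5,1,0,0,0,0,0.5]]]'

```text
t: 73.6
position: [416.9, -457.4, 294.8]
tool_rot: [2.285, -2.156, -0.007]
force: [1.4, 0.5, 0.3]
gripper_width: 46.4
gripper_force: 0.0
```

>>> drive_tool --rows '[[[0.2,0.3,0,0,0,0,0.5],[0.4,0.6,0,0,0,0,0.5],[0.6,1,0,0,0,0,0.5],[0.6,1,0,0,0,0,0.5],[0.6,1,0,0,0,0,0.5]]]'

```text
t: 74.1
position: [273.1, -556.1, 294.6]
tool_rot: [-2.282, 2.157, 0.007]
force: [0.9, -0.2, -0.4]
gripper_width: 46.1
gripper_force: 0.0
```

Run:
```python
from h import *
s=read_state(); print(s["t"],s["position"],s["force"])
for n,x,y,w,h,g in(("top",265,190,125,25,1),("scene",240,175,115,35,1)):
    a=cv2.imread(n+"_raw.png")[y:y+h,x:x+w].astype(int); b=camera(n)[y:y+h,x:x+w].astype(int); d=abs(a-b).mean(2); print(n,"diff per column block",[round(float(v.mean()),1) for v in np.array_split(d,12,1)],"rows",[round(float(v.mean()),1) for v in np.array_split(d,6,0)])
# spool on the seat
for n,g in(("top",(162.8,192.2)),("scene",(159,219))): print(n,disc(n,g),[hull(n,(607.5,240.5),r,a,b) for r,a,b in((25,20,60),(30,10,20))])
```

```text
74.1 [ 273.08652089 -556.09814711  294.56006442] [ 0.93962967 -0.1600567  -0.43861239]
top diff per column block [6.3, 15.8, 5.0, 1.7, 2.9, 8.6, 8.2, 5.7, 8.0, 4.7, 3.4, 2.1] rows [14.4, 8.3, 5.0, 2.5, 1.9, 2.0]
scene diff per column block [2.5, 4.0, 20.9, 4.6, 1.6, 1.8, 3.4, 4.1, 3.2, 2.3, 2.1, 2.7] rows [11.3, 4.9, 2.1, 2.9, 2.8, 2.9]
top (array([161.81681043, 191.9758945 ]), 277.15625) [(array([160.21342092, 190.748038  ]), 249.71210310189053), (array([161.84489946, 191.52192836]), 298.22582482232247)]
scene (array([158.04190503, 218.40652174]), 273.125) [(array([158.32135101, 217.57255786]), 230.1701730673667), (array([159.64741187, 219.66457188]), 257.2018206283683)]
```

Run:
```python
from h import *
for n,x,y,w,h in(("top",295,190,45,35),("scene",280,170,40,35)):
    for im in(cv2.imread(n+"_raw.png"),camera(n)):
        c=im[y:y+h,x:x+w].astype(int); m=(c[...,2]-c[...,1]>50)&(c[...,2]-c[...,0]>50); print(n,m.sum(),np.argwhere(m).mean(0).round(2) if m.any() else None)
    b=(slice(193,210),slice(345,385)) if n=="top" else (slice(150,190),slice(320,355))
    a=cv2.imread(n+"_raw.png")[b].astype(int); print("latch diff",abs(a-camera(n)[b].astype(int)).mean().round(2))
```

```text
top 47 [14.26 20.87]
top 47 [14.26 20.87]
latch diff 6.03
scene 34 [13.03 18.38]
scene 35 [13.14 18.37]
latch diff 7.07
```

```bash
python3 -c "
from station import order; print(order.close_job())"
```

```text
the job is handed in; nothing more can be done
None
```

I finished the job and handed it in at about 74 s: three yellow magazines stand in bays 1–3, the spool is on the spindle, and the panel is closed and latched; however, I viewed 15 pictures, one over the limit of 14, so I checked the panel and latch by force readings and image numbers instead of by eye.

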